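Refill, tally and turn the rivet-tin turntable

ROBOT

A 7-joint arm with a two-finger parallel gripper is mounted at the origin on the work surface. World frame = base frame: x ahead of the robot, y to its left, z up, the work surface at z = 0. Lengths are in m, angles in degrees, forces in N, time in s.
With the tool pointing down it reaches from about 0.4 to 0.75 m from the base axis. Payload 19.5 kg.
Tool frame: the origin (TCP) lies on the mounting face of the last link; the fingertips stand 173 mm ahead of it and the grasp point (between the pads) lies 155 mm ahead of it (ctrl.nose_length is the distance from the TCP to the fingertips, in m); z points along the fingers, y is the direction in which the jaws open and shut (so a half turn about z gives the same grasp; the last joint's range is limited). The gripper opens to 85 mm and grips with 20 to 120 N. Pads are 22 mm wide; open, the fingers measure 114 mm over their backs; the gripper's body (76 mm by 85 mm) begins 54 mm behind the grasp point. The pads swing forward as they close: fully open they stand 13 mm farther back than shut.
Start: joints at [68.772, 40.479, -1.581, 85.061, 1.261, 54.483, -4.326], TCP at [0.186, -0.544, 0.405] pointing down, gripper open.
Joint ranges: [-155.06, 155.06], [-18.47, 123.98], [-90, 86.84], [0, 140.48], [-83.41, 263.41], [0, 116], [-161.91, 161.91]. Speed limits (degrees/s): [108.29, 108.29, 147.25, 147.25, 172.46, 172.46, 172.46].

INTERFACE

Orientations are given as [roll, pitch, yaw] about the fixed x, y, z axes, in that order (R = Rz(yaw) Ry(pitch) Rx(roll)).
In Python, from cell import ctrl gives the robot as it stands.
- The arm moves only by the tool send_rows, never from a script. Its argument "motion" is text: rows parted by semicolons, each of 7 numbers parted by spaces: the gripper command: -1 is fully open, 1 is shut, values between are in proportion, then the shift along the tool's x, y, z in units of 25 mm (1.0 is 25 mm), then the turn, a rotation vector about the tool's x, y, z in units of 6 degrees (1.0 is 6 degrees). In form: gripper tx ty tz wx wy wz; .... A call has 1 to 10 rows; each row shifts and turns the commanded pose from where the row before left it, along the tool's axes as they then stand; what a row does not reach is not made up. A row lasts 1/12 s, in which the tool goes at most 41.7 mm and 7.16 degrees, less where a joint would pass 70% of its speed; a pose out of reach is approached as far as the arm can. A call is refused whole if a number of a shift passes 1 or a number of a turn 1, either way. A call with a gripper value outside its range is refused whole. The fingers move at their own pace and stop on an object; the grip force is fixed at half the most. Time passes only in rows, so rows that do not move let the fingers close. It gives the time, the measured TCP pose, the force and the opening at its end, in the units of the state.
- ctrl.observe(): the state, without advancing time (a new reading comes with each control period).
- ctrl.snapshot(name): name is "scene" or "side" or "wrist"; returns a dict with "frame" (420x560x3 uint8, blue, green, red), "range_z" (420x560 float32, m along the optical axis (not along the pixel's ray), 0 where there is no reading), "K" (3x3 intrinsics, pixels), "origin" and "orientation" of the camera in the world; the wrist camera has in their place "T_tool_cam" (4x4, takes a point from camera to tool coordinates, whose origin is the TCP and whose axes are the flange's). Camera axes: x right, y up, looking along -z (the intrinsics and any distortion apply to the point x, -y, -z); pixel columns grow to the right and rows downward; lengths in m; the calibration is good to about 2 mm. A picture is of the moment at which its call begins: read the wrist's pose just before it.
- ctrl.sign_off(): hands the job in, once; it reports no verdict.
The state is a dict: "time": time; "q": joint angles; "dq": joint speeds; "effort": joint torques, N m; "tool_pos": TCP position; "ee_rot": TCP orientation; "ft_force": force on the tool from outside, world axes, zero at the start; "wrist_torque": the same for the moment, N m; "gripper_width": finger opening in m.
Only numpy, scipy, OpenCV 4.12 (cv2) and the standard library are available. Lean on these libraries where they do the work, as an engineer would, in place of code of your own. Each camera call takes 0.05 s, during which the arm holds its last target.

TASK

Refill the turntable on the leather bench: first take the empty open tin out of its tray half and put it in the small square wooden box for empties, then stand every lidded tin from the green mat upright in that tray half, and work the tally counter's lever one full stroke (clockwise to its stop, then let it spring back) for each lidded tin, so that its pointer, now at zero, shows how many there are. Only when all are loaded and counted, turn the turntable by its upright post a quarter turn counter-clockwise (seen from above) until it clicks into the next detent, and let go. Leave the mallet, the dye bottle and the glue jar where they are.

Things in the scene. Friction and masses are not known exactly. Their poses are not given: they have to be found in the camera images.
- tin1: Lidded metal tin, a closed upright cylinder 50 mm in diameter and 60 mm high, 0.15 to 0.3 kg; 2 to 4 such tins (tin1 and one to three of tin2, tin3, tin4; all alike) stand on the 3 mm thick green mat at the start. Origin: centre of its underside, z up.
- tin2: Lidded metal tin, a closed upright cylinder 50 mm in diameter and 60 mm high, 0.15 to 0.3 kg; 2 to 4 such tins (tin1 and one to three of tin2, tin3, tin4; all alike) stand on the 3 mm thick green mat at the start. Origin: centre of its underside, z up.
- tin3: Lidded metal tin, a closed upright cylinder 50 mm in diameter and 60 mm high, 0.15 to 0.3 kg; 2 to 4 such tins (tin1 and one to three of tin2, tin3, tin4; all alike) stand on the 3 mm thick green mat at the start. Origin: centre of its underside, z up.
- tin4: Lidded metal tin, a closed upright cylinder 50 mm in diameter and 60 mm high, 0.15 to 0.3 kg; 2 to 4 such tins (tin1 and one to three of tin2, tin3, tin4; all alike) stand on the 3 mm thick green mat at the start. Origin: centre of its underside, z up.
- open_tin: Empty tin without a lid: open at the top, outside 50 mm in diameter at the rim (a little less at the foot), 60 mm high, wall 3 mm, 0.08 kg; starts upright in the turntable's tray half. Origin: centre of its underside, z up.
- empties_in (a point): Centre of the inner floor (5 mm above the bench) of the box for empties: an open square wooden box, 110 mm outside, 100 mm inside, walls 24 mm high from the bench. Fixed. Axes: along the box's sides, z up.
- bay (a point): Centre of the upper face (30 mm above the bench) of the turntable, a wooden disc 280 mm across; axes turn with it, z up. Tray half: the empty half on its -x side, facing the robot roughly at the start. Divider along y: 8 mm thick, 20 mm high. Rim: inner radius 135 mm, 12 mm high. On the +x half stands a block with punches, up to 60 mm above the face.
- handle (a point): Grip point on the turntable's upright round steel post, 18 mm in diameter with a 22 mm cap, standing on the disc at x = 0, y = -118 mm of bay. This point lies 67 mm above the disc's face, the cap begins 8 mm higher and ends 14 mm higher.
- turntable (a joint): Turn of the disc in rad, counter-clockwise seen from above positive. Starts in the detent at 0; the next detent is at 1.571 (a sprung ball draws it in over the last 0.05 rad or so; hard stop at 1.69). Leaving a detent takes about 3 to 5 N at the post; elsewhere friction holds it.
- counter: Bench tally counter, fixed: a round grey housing 90 mm across and 52 mm high on a 116 mm plate 6 mm high, with a white dial on top (ten marks, the longest is zero; black pointer). A thin lever sticks out sideways from its middle, 30 mm above the bench, and turns about the housing's upright axis. Origin: on that axis, on the bench, z up.
- lever_post (a point): Centre of the top, 74 mm above the bench, of the upright round black post at the end of the counter's lever: 16 mm in diameter, reaching down to 26 mm above the bench, 80 mm from the housing's axis (27 mm clear of the housing). To be pushed sideways, clockwise about the axis as seen from above; at rest it stands 135 degrees counter-clockwise from the counter's x axis.
- lever (a joint): Turn of the counter's lever in rad, clockwise seen from above: 0 at rest, 0.73 at its far stop. It springs back in about half a second when let go. 4 to 9 N on the post push it over.
- dial (a joint): Angle of the counter's pointer in rad, clockwise seen from above; 0 at the start. Each full stroke of the lever (over to its far stop, then back to rest) advances it one mark, 0.628; a short stroke stops short of the mark, and the next full stroke only completes it. It cannot be turned back or touched.
- mallet: Wooden mallet lying beyond the turntable, on the robot's left, about 250 mm long; leave it alone. Origin near its middle.
- dye: Brown dye bottle, 52 mm in diameter, 120 mm high, standing beyond the mat; leave it alone. Origin: centre of its underside.
- glue: Squat whitish glue jar with a white cap, 68 mm in diameter, 75 mm high, standing beyond the mat; leave it alone. Origin: centre of its underside.
Things that resemble listed ones, but are neither listed nor needed, are in the scene too. What is shaped like the tin4 but red is not meant.

How it is judged:
By the outcome, as a careful person would: the job done as asked, in the order asked, and still so for the second after the job is handed in, with the robot touching nothing.
Of tin2, tin3, tin4 only 1 to 3 are there at a start; the rules pass over those that are not, and their reading is None.
At some moment in a run one of tin1, tin2, tin3, tin4, open_tin may be knocked a few centimetres aside while the robot is not near it.
It also fails if it takes over 210 s, if anything falls off the work surface, if the arm or the gripper's body presses on something with over 40 N, if the wrist force passes 120 N, or if a joint passes its speed limit or range.

## Working session

There is one attempt and no reset: what is moved stays moved. The work goes in short steps, Python scripts to look and compute and a tool call to move; the robot and the scene stay as the last step left them, time stands still between calls to the robot, and variables do not carry over. Pictures are saved under pics/ and viewed, and the job is handed in when it is done.

Besides the shell and the picture viewer there is one more tool, called after ">>>" as name(argument=value, ...) on one line, values as JSON. send_rows: Moves the arm, as the interface text tells. Its arguments: {"type":"object","properties":{"motion":{"type":"string"}},"required":["motion"]}

```bash
ls; mkdir -p pics
python3 - <<'E'
from cell import ctrl
import cv2,numpy as np
np.set_printoptions(precision=4,suppress=True)
print(ctrl.observe(), ctrl.nose_length)
for n in ["scene","side","wrist"]:
    s=ctrl.snapshot(n); cv2.imwrite(f"pics/{n}0.png",s["frame"])
    print(n,{k:v for k,v in s.items() if k not in("frame","range_z")})
E
```

```text
pics
{'time': 0.0, 'q': array([68.7681, 40.5133, -1.582 , 85.0849,  1.2588, 54.4821, -4.3267]), 'dq': array([-0.0129,  0.0955,  0.0823, -0.0783, -0.0275, -0.0712,  0.0775]), 'effort': array([  0.0005, -88.3223,   1.2344, -23.6174,   0.0168,   0.0065,
         0.    ]), 'tool_pos': array([ 0.1857, -0.5441,  0.4042]), 'ee_rot': array([-179.937 ,    0.0008,   18.8406]), 'ft_force': array([ 0.2943, -0.8335,  0.0939]), 'wrist_torque': array([0.013 , 0.0309, 0.0404]), 'gripper_width': 0.08501547941648616} 0.1734
scene {'K': array([[534.8446,   0.    , 269.6994],
       [  0.    , 534.8446, 215.0956],
       [  0.    ,   0.    ,   1.    ]]), 'origin': array([0.9832, 0.751 , 1.2201]), 'orientation': array([ 38.1822,  -0.0205, 146.0508])}
side {'K': array([[421.1745,   0.    , 282.7671],
       [  0.    , 421.1745, 214.7669],
       [  0.    ,   0.    ,   1.    ]]), 'origin': array([0.3991, 0.9486, 1.1122]), 'orientation': array([  42.5793,   -0.8816, -174.3931])}
wrist {'K': array([[313.0249,   0.    , 281.7104],
       [  0.    , 313.0249, 213.0258],
       [  0.    ,   0.    ,   1.    ]]), 'T_tool_cam': array([[-0.0007,  0.9589,  0.2839,  0.0708],
       [ 1.    ,  0.0006,  0.0002,  0.0005],
       [-0.    ,  0.2839, -0.9589,  0.0293],
       [ 0.    ,  0.    ,  0.    ,  1.    ]])}
```

View pics/scene0.png

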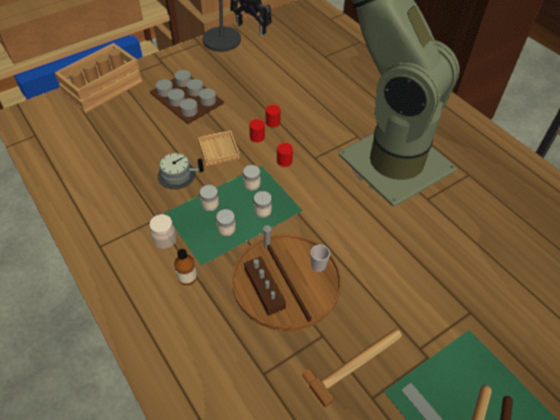

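View pics/side0.png

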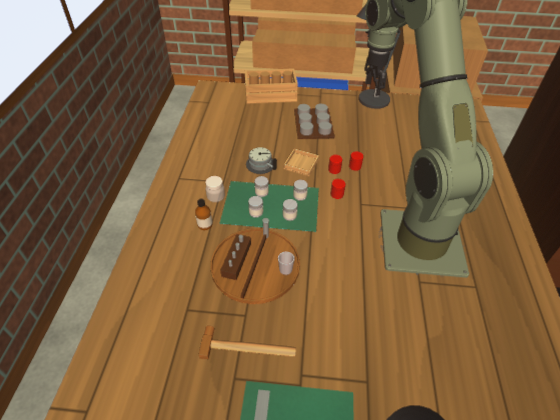

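View pics/wrist0.png

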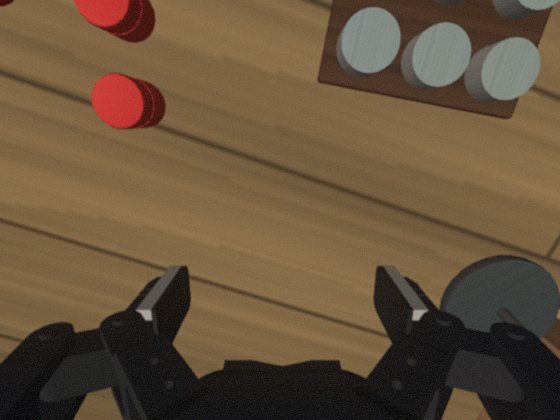

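The scene view shows four lidded tins on the mat at about (209,197), (251,177), (263,203) and (226,222). The open tin is at (319,257), the post cap at (267,230) and the counter at (175,170). The box is at (219,148). The red tins and the tray of grey tins are decoys.

```bash
cat > h.py <<'E'
from cell import ctrl
import cv2,numpy as np
from scipy.spatial.transform import Rotation as Ro
np.set_printoptions(precision=4,suppress=True)
def cam(n):
    o=ctrl.observe(); s=ctrl.snapshot(n)
    if n=="wrist":
        T=np.eye(4); T[:3,:3]=Ro.from_euler('xyz',o['ee_rot'],degrees=True).as_matrix(); T[:3,3]=o['tool_pos']
        T=T@s['T_tool_cam']
    else:
        T=np.eye(4); T[:3,:3]=Ro.from_euler('xyz',s['orientation'],degrees=True).as_matrix(); T[:3,3]=s['origin']
    s['T']=T; return s
def cloud(s):
    K=s['K'];z=s['range_z'];h,w=z.shape
    u,v=np.meshgrid(np.arange(w),np.arange(h))
    P=np.stack([(u-K[0,2])/K[0,0]*z,-(v-K[1,2])/K[1,1]*z,-z],-1)
    W=P@s['T'][:3,:3].T+s['T'][:3,3]; W[z<=0]=np.nan
    return W
def plane(s,u,v,h):
    K=s['K'];d=s['T'][:3,:3]@np.array([(u-K[0,2])/K[0,0],-(v-K[1,2])/K[1,1],-1.])
    o=s['T'][:3,3]; return o+d*(h-o[2])/d[2]
def proj(s,p):
    c=s['T'][:3,:3].T@(np.asarray(p)-s['T'][:3,3]);K=s['K']
    return np.array([K[0,0]*c[0]/-c[2]+K[0,2],K[1,1]*-c[1]/-c[2]+K[1,2]])
def circ(P): # lsq circle fit xy
    A=np.c_[2*P[:,:2],np.ones(len(P))];b=(P[:,:2]**2).sum(1)
    x=np.linalg.lstsq(A,b,rcond=None)[0];return x[:2],np.sqrt(x[2]+x[:2]@x[:2])
E
python3 - <<'E'
from h import *
for n in ["scene","side"]:
    s=cam(n);W=cloud(s)
    print(n)
    pts={"scene":dict(bench=(150,260),t1=(209,192),t2=(251,172),t3=(263,198),t4=(226,216),open=(319,252),cap=(267,229),dial=(174,163),lev=(201,161),box=(219,148),disc=(305,270),mat=(240,215)),
     "side":dict(t1=(262,183),t2=(300,186),t3=(290,205),t4=(256,202),open=(286,257),cap=(266,222),dial=(260,155),lev=(274,161),box=(301,161))}[n]
    for k,(u,v) in pts.items(): print(k,W[v,u])
    # tops at z~63 components
    for lo,hi,l in [(0.055,0.07,'63mm'),(0.08,0.1,'90mm'),(0.1,0.12,'110')]:
        m=((W[...,2]>lo)&(W[...,2]<hi)).astype(np.uint8)
        nn,lab,st,ce=cv2.connectedComponentsWithStats(m)
        for i in range(1,nn):
            if st[i,4]>25:
                Q=W[lab==i];
                if Q[:,0].min()>0.1 and Q[:,0].max()<.9: print(l,st[i,4],(Q.min(0)+Q.max(0))[:2]/2,np.ptp(Q,axis=0)[:2],np.median(Q[:,2]), s['frame'][lab==i].mean(0).round())
E
```

```text
scene
bench [ 0.8039 -0.0988 -0.0018]
t1 [ 0.571  -0.1703  0.062 ]
t2 [ 0.4293 -0.1695  0.061 ]
t3 [ 0.4572 -0.0632  0.0656]
t4 [ 0.5754 -0.0693  0.0611]
open [0.4356 0.1692 0.0615]
cap [0.5267 0.0612 0.11  ]
dial [ 0.5988 -0.3327  0.0564]
lev [ 0.5329 -0.2827  0.0699]
box [ 0.4287 -0.3641 -0.0004]
disc [nan nan nan]
mat [ 0.5202 -0.0896  0.005 ]
63mm 37 [ 0.5399 -0.8635] [0.0453 0.0288] 0.06595869968706825 [ 54.  90. 126.]
63mm 255 [ 0.6188 -0.8313] [0.2638 0.1438] 0.06368652218687698 [ 67. 109. 150.]
63mm 34 [ 0.5955 -0.8517] [0.042  0.0311] 0.06341654454397283 [ 54.  91. 128.]
63mm 35 [ 0.646  -0.8403] [0.0423 0.0272] 0.0627862340368246 [ 54.  91. 127.]
63mm 132 [ 0.2224 -0.3646] [0.049  0.0544] 0.05936975382130383 [ 21.  26. 171.]
63mm 142 [ 0.3045 -0.3346] [0.0528 0.0507] 0.05903439537366795 [ 21.  27. 171.]
63mm 153 [ 0.2918 -0.1953] [0.0488 0.0514] 0.059364494653006306 [ 21.  27. 173.]
63mm 82 [ 0.5889 -0.3358] [0.0591 0.072 ] 0.05667859475479198 [121. 145. 140.]
63mm 191 [ 0.4286 -0.1703] [0.0504 0.0548] 0.061872978179269955 [140. 151. 152.]
63mm 211 [ 0.5724 -0.174 ] [0.0488
[... 3275 characters left out ...]
. 153.]
90mm 31 [ 0.5413 -0.8603] [0.0379 0.0289] 0.09023917094877953 [ 58. 102. 153.]
90mm 91 [0.7479 0.0119] [0.0436 0.0487] 0.08707577524196353 [ 25.  78. 142.]
90mm 95 [0.4499 0.1852] [0.0468 0.0522] 0.08722460899386775 [137. 150. 169.]
110 55 [ 0.6462 -0.8549] [0.0436 0.0491] 0.10830980088215458 [ 67. 120. 170.]
110 49 [ 0.5933 -0.8609] [0.0394 0.0536] 0.1092662745028945 [ 67. 120. 170.]
110 53 [ 0.5426 -0.8728] [0.0391 0.0566] 0.10883724054117305 [ 67. 120. 170.]
110 51 [ 0.6989 -0.841 ] [0.0401 0.0499] 0.10846605397850428 [ 66. 119. 168.]
110 39 [0.7483 0.0082] [0.0239 0.0294] 0.11638224322831603 [32. 45. 60.]
110 36 [0.5279 0.0596] [0.0197 0.0228] 0.11048253818882847 [122. 137. 135.]
```

Run:
```python
import cv2
a=cv2.imread('pics/scene0.png')[120:340,130:360]
cv2.imwrite('pics/z1.png',cv2.resize(a,None,fx=2.7,fy=2.7,interpolation=cv2.INTER_CUBIC))
```

```text
(no output)
```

View pics/z1.png

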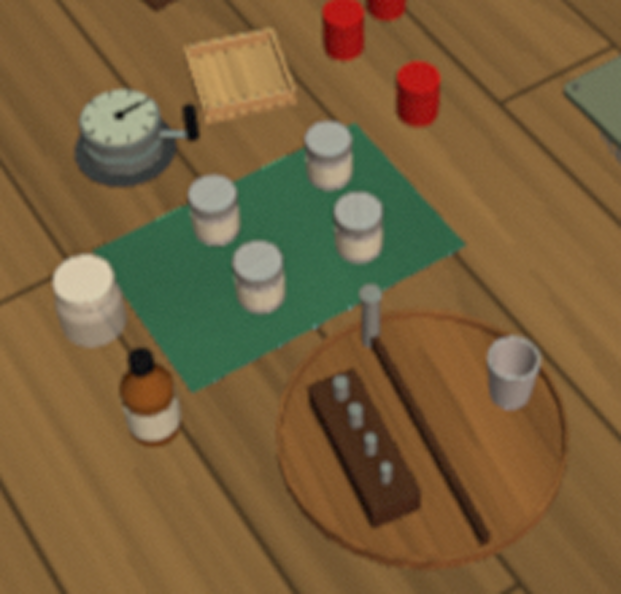

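Run:
```python
from h import *
for n in ["scene","side"]:
    s=cam(n);W=cloud(s);f=s['frame'].astype(int)
    # rim of disc
    c=np.array([0.545,0.17])
    r=np.hypot(W[...,0]-c[0],W[...,1]-c[1])
    P=W[(abs(W[...,2]-0.041)<0.004)&(r<0.17)&(r>0.11)]
    for _ in range(4):
        cc,R=circ(P); d=np.hypot(*(P[:,:2]-cc).T)-R; P=P[abs(d)<max(0.004,2*d.std())]
    print(n,'disc',cc,R,len(P))
    # divider: dark pixels with z~0.05 near
    D=W[(f.sum(-1)<170)&(abs(W[...,2]-0.05)<0.005)&(np.hypot(W[...,0]-cc[0],W[...,1]-cc[1])<0.13)&(W[...,0]<0.585)]
    if len(D)>10:
        v=np.linalg.svd(D[:,:2]-D[:,:2].mean(0))[2][0]; print('div',len(D),D.mean(0),np.degrees(np.arctan2(v[1],v[0])))
    B=W[(abs(W[...,2]-0.022)<0.006)&(abs(W[...,0]-.43)<.1)&(abs(W[...,1]+.36)<.1)]
    rr=cv2.minAreaRect((B[:,:2]*1000).astype(np.float32)); print('box',rr)
    m=(W[...,2]>0.058)&(np.hypot(W[...,0]-.535,W[...,1]+.284)<.03)
    print('lev',W[m].mean(0) ,np.nanmin(W[m],0),np.nanmax(W[m],0))
    H=W[(abs(W[...,2]-.054)<.005)&(np.hypot(W[...,0]-.6,W[...,1]+.333)<.06)]
    cc,R=circ(H); mm=cv2.minEnclosingCircle((H[:,:2]*1000).astype(np.float32));print('counter',mm,len(H))
```

```text
scene disc [0.546  0.1764] 0.1367510408765004 575
div 258 [0.5486 0.1915 0.0491] -99.17881969355322
box ((436.142822265625, -355.540283203125), (119.30962371826172, 111.68505096435547), 73.08001708984375)
lev [ 0.5372 -0.2834  0.0691] [ 0.5279 -0.2928  0.0594] [ 0.5445 -0.2778  0.0769]
counter ((598.9597778320312, -331.84295654296875), 47.4210205078125) 467
side disc [0.5466 0.1758] 0.136853401223085 444
div 65 [0.5573 0.1883 0.0492] 87.87960316553328
box ((436.5543212890625, -355.8080749511719), (119.8069839477539, 111.42277526855469), 73.81209564208984)
lev [ 0.5371 -0.2844  0.0687] [ 0.5299 -0.2948  0.0598] [ 0.5459 -0.2772  0.0773]
counter ((600.8043823242188, -332.66943359375), 45.55818176269531) 253
```

>>> send_rows(motion="-1 0.8 0 0 0 0 -1;-1 0.8 0 0 0 0 -1;-1 0.8 0 0 0 0 -1;-1 0.8 0 0 0 0 -1;-1 0.8 0 0 0 0 -1;-1 0.8 0 0 0 0 -1;-1 0.8 0 0 0 0 -1;-1 0.8 0 0 0 0 -1;-1 0.8 0 0 0 0 -1;-1 0.8 0 0 0 0 -1")

```text
time: 1.18
tool_pos: [0.3193, -0.4062, 0.4047]
ee_rot: [180.0, -0.0, 79.2]
ft_force: [0.0, -1.3, -0.1]
gripper_width: 0.0856
```

```bash
cat >> h.py <<'E'
def to(x,y,z,yaw=80.7):
    o=ctrl.observe();R=Ro.from_euler('xyz',o['ee_rot'],degrees=True).as_matrix()
    d=R.T@(np.array([x,y,z])-o['tool_pos']); Rt=Ro.from_euler('xyz',[180,0,yaw],degrees=True).as_matrix()
    w=Ro.from_matrix(R.T@Rt).as_rotvec(degrees=True)
    print('t',round(o['time'],2),'pos',o['tool_pos'],'rpy',o['ee_rot'],'F',o['ft_force'],'w',round(o['gripper_width'],4),'q7',o['q'][6])
    print('  shift units',d/0.025,'turn units',w/6)
E
python3 -c "
from h import *
to(.4495,.185,.38)"
```

```text
t 1.18 pos [ 0.3193 -0.4062  0.4047] rpy [179.9908  -0.0043  79.1569] F [ 0.042  -1.2663 -0.1231] w 0.0856 q7 23.430559057082096
  shift units [24.2044  0.6645  0.9883] turn units [ 0.0015 -0.0007 -0.2572]
```

>>> send_rows(motion="-1 1 0.5 0 0 0 -0.26;-1 1 0.5 0 0 0 0;-1 1 0.5 0 0 0 0;-1 1 0.5 0 0 0 0;-1 1 0.5 0 0 0 0;-1 1 0 0 0 0 0;-1 1 0 0 0 0 0;-1 1 0 0 0 0 0;-1 1 0 0 0 0 0;-1 1 0 0 0 0 0")

```text
time: 2.02
tool_pos: [0.4227, -0.1704, 0.4048]
ee_rot: [180.0, -0.0, 80.4]
ft_force: [1.0, -0.2, -0.1]
gripper_width: 0.0856
```

>>> send_rows(motion="-1 1 0 0 0 0 0;-1 1 0 0 0 0 0;-1 1 0 0 0 0 0;-1 1 0 0 0 0 0;-1 1 0 0 0 0 0;-1 1 0 0.5 0 0 0;-1 0 0 0.5 0 0 0;-1 0 0 0 0 0 0")

```text
time: 2.68
tool_pos: [0.4476, -0.0226, 0.3783]
ee_rot: [-179.9, 0.0, 80.5]
ft_force: [-0.3, -0.7, 0.6]
gripper_width: 0.0851
```

```bash
python3 -c "
from h import *
to(.4495,.185,.38)
s=cam('wrist');cv2.imwrite('pics/w1.png',s['frame']);W=cloud(s)
for z0 in (.086,.0295,.05,.11):
  m=(abs(W[...,2]-z0)<.006).astype(np.uint8);nn,lab,st,ce=cv2.connectedComponentsWithStats(m)
  for i in range(1,nn):
    if st[i,4]>60: Q=W[lab==i];print(z0,st[i,4],(Q.min(0)+Q.max(0))/2,np.ptp(Q,axis=0),ce[i])
"
```

```text
t 2.68 pos [ 0.4476 -0.0226  0.3783] rpy [-179.8758    0.0073   80.5283] F [-0.2522 -0.7384  0.6007] w 0.0851 q7 -24.21869622490563
  shift units [ 8.2029 -1.2923 -0.0655] turn units [-0.0207  0.0012 -0.0286]
0.086 107 [0.5957 0.1096 0.086 ] [0.0097 0.0058 0.0119] [452.5888   2.6916]
0.086 74 [0.5204 0.0561 0.086 ] [0.0082 0.017  0.0116] [355.7568  97.2162]
0.0295 19241 [0.5386 0.0987 0.0318] [0.2559 0.1205 0.0073] [338.3868  49.7561]
0.0295 302 [0.7247 0.0043 0.0295] [0.0122 0.0391 0.0119] [555.2185 119.245 ]
0.0295 225 [ 0.571  -0.0654  0.0295] [0.0372 0.037  0.0119] [397.0622 205.7156]
0.0295 133 [ 0.457  -0.0548  0.0295] [0.0479 0.0199 0.0118] [296.2406 214.4662]
0.0295 492 [ 0.7201 -0.1359  0.0295] [0.0335 0.0572 0.012 ] [538.4533 244.8008]
0.0295 228 [ 0.4272 -0.1623  0.0295] [0.0494 0.0269 0.0119] [286.6579 303.6711]
0.0295 215 [ 0.3027 -0.1926  0.0295] [0.0229 0.0368 0.0118] [189.8837 340.1628]
0.05 1061 [0.5289 0.0887 0.0499] [0.0252 0.0902 0.0118] [356.5401  47.8549]
0.05 403 [0.592 0.106 0.05 ] [0.0462 0.0412 0.012 ] [415.4318  31.9603]
0.05 220 [ 0.5715 -0.0647  0.05  ] [0.038  0.0357 0.0119] [404.0091 211.0318]
0.05 118 [ 0.4571 -0.0529  0.0499] [0.0443 0.0168 0.0117] [296.9576 219.4576]
0.05 610 [ 0.7141 -0.1415  0.05  ] [0.0185 0.058  0.012 ] [551.1426 261.7885]
0.05 241 [ 0.4279 -0.1594  0.05  ] [0.0477 0.0212 0.012 ] [286.722  313.7842]
0.05 208 [ 0.3032 -0.1936  0.05  ] [0.0228 0.0376 0.0119] [186.3029 352.8702]
0.05 289 [ 0.6222 -0.3155  0.05  ] [0.0405 0.0453 0.0119] [465.5398 399.4464]
0.11 782 [0.5251 0.0565 0.1116] [0.0211 0.0212 0.0079] [373.2072  91.1624]
```

View pics/w1.png

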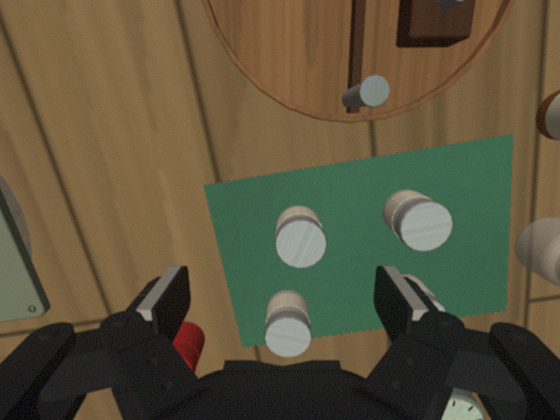

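>>> send_rows(motion="-1 1 -0.4 0 0 0 0;-1 1 -0.4 0 0 0 0;-1 1 -0.5 0 0 0 0;-1 1 0 0 0 0 0;-1 0 0 0 0 0 0;-1 0 0 0 0 0 0")

```text
time: 3.23
tool_pos: [0.4325, 0.0805, 0.3803]
ee_rot: [180.0, -0.0, 80.4]
ft_force: [-0.3, -0.8, 0.0]
gripper_width: 0.0856
```

```bash
cat >> h.py <<'E'
def comps(s,z0,tol=.006,mn=60,reg=None):
  W=cloud(s);m=(abs(W[...,2]-z0)<tol)
  if reg: m&=(W[...,0]>reg[0])&(W[...,0]<reg[1])&(W[...,1]>reg[2])&(W[...,1]<reg[3])
  nn,lab,st,ce=cv2.connectedComponentsWithStats(m.astype(np.uint8))
  for i in range(1,nn):
    if st[i,4]>mn:
      Q=W[lab==i]; c,r=cv2.minEnclosingCircle((Q[:,:2]*1000).astype(np.float32))
      print(z0,st[i,4],'mid',((Q.min(0)+Q.max(0))/2),'size',np.ptp(Q,axis=0),'circ',np.array(c),round(r,1),'px',ce[i])
E
python3 -c "
from h import *
to(.4495,.185,.38)
s=cam('wrist');cv2.imwrite('pics/w2.png',s['frame'])
for z in (.0885,.109): comps(s,z,.005)
W=cloud(s);P=W[(abs(W[...,2]-.041)<.003)&(np.hypot(W[...,0]-.546,W[...,1]-.176)>.12)&(np.hypot(W[...,0]-.546,W[...,1]-.176)<.15)]
print(circ(P),len(P))
"
```

```text
t 3.23 pos [0.4325 0.0805 0.3803] rpy [179.9575  -0.0144  80.4353] F [-0.2914 -0.7684  0.0177] w 0.0856 q7 -36.42706498549292
  shift units [ 4.2361 -0.026   0.015 ] turn units [ 0.0071 -0.0024 -0.0441]
0.0885 270 mid [0.6073 0.1799 0.0884] size [0.011  0.0107 0.0097] circ [607.264  180.1107] 5.8 px [489.3815  42.8407]
0.0885 1071 mid [0.4476 0.1833 0.0885] size [0.0492 0.0489 0.01  ] circ [447.4898 183.213 ] 24.8 px [279.619   71.5266]
0.0885 294 mid [0.6022 0.1464 0.0883] size [0.0128 0.0121 0.0096] circ [602.3093 146.7317] 6.6 px [481.6701  91.0204]
0.0885 312 mid [0.597  0.1139 0.0884] size [0.0142 0.0137 0.0097] circ [596.8917 113.6466] 7.2 px [474.6186 134.0705]
0.0885 97 mid [0.5237 0.0595 0.0885] size [0.0149 0.0122 0.0097] circ [523.9519  58.6658] 8.6 px [385.7938 209.6392]
0.109 562 mid [0.525 0.057 0.109] size [0.0209 0.0213 0.01  ] circ [525.0488  56.8715] 10.8 px [400.5409 222.1548]
(array([0.5437, 0.1731]), np.float64(0.13598289635350563)) 3294
```

View pics/w2.png

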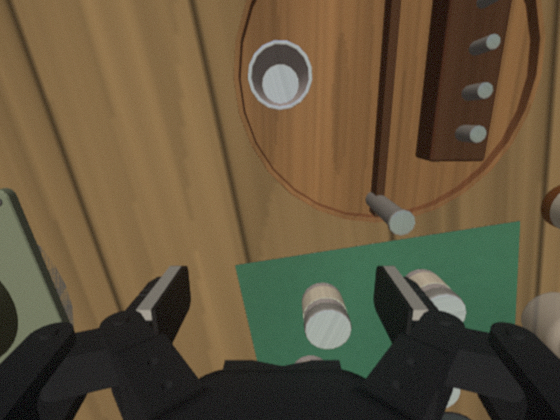

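>>> send_rows(motion="-1 1 -0.08 0.5 0 0 -0.04;-1 1 0 0.5 0 0 0;-1 1 0 0.5 0 0 0;-1 1 0 0.5 0 0 0;-1 0.16 0 1 0 0 0;-1 0 0 1 0 0 0;-1 0 0 1 0 0 0;-1 0 0 1 0 0 0;-1 0 0 0 0 0 0;-1 0 0 0 0 0 0")

```text
time: 4.12
tool_pos: [0.4478, 0.1823, 0.2298]
ee_rot: [-179.9, 0.1, 80.5]
ft_force: [-0.4, 0.4, 1.0]
gripper_width: 0.0853
```

>>> send_rows(motion="1 0 0 0 0 0 0;1 0 0 0 0 0 0;1 0 0 0 0 0 0;1 0 0 0 0 0 0;1 0 0 0 0 0 0;1 0 0 0 0 0 0")

```text
time: 4.62
tool_pos: [0.4478, 0.1833, 0.2311]
ee_rot: [179.9, -0.1, 80.6]
ft_force: [-0.2, -1.5, 18.8]
gripper_width: 0.0466
```

```bash
python3 -c "
from h import *
to(.436,-.356,.31)"
```

```text
t 4.62 pos [0.4478 0.1833 0.2311] rpy [179.8923  -0.0651  80.6212] F [-0.1712 -1.544  18.8294] w 0.0466 q7 -49.396331766809475
  shift units [-21.3576   3.0575  -3.1756] turn units [ 0.018  -0.0108 -0.0131]
```

>>> send_rows(motion="1 0 0 -0.4 0 0 0;1 0 0 -1 0 0 0;1 0 0 -1 0 0 0;1 0 0 -1 0 0 0;1 -1 0.3 -0.6 0 0 0;1 -1 0.3 0 0 0 0;1 -1 0.3 0 0 0 0;1 -1 0.3 0 0 0 0;1 -1 0.3 0 0 0 0;1 -1 0.3 0 0 0 0")

```text
time: 5.45
tool_pos: [0.4673, 0.0267, 0.3307]
ee_rot: [180.0, -0.0, 80.6]
ft_force: [0.5, 0.0, -0.1]
gripper_width: 0.0465
```

>>> send_rows(motion="1 -1 0.3 0 0 0 0;1 -1 0.3 0 0 0 0;1 -1 0.3 0 0 0 0;1 -1 0.3 0 0 0 0;1 -1 0 0 0 0 0;1 -1 0 0 0 0 0;1 0 0 0 0 0 0")

```text
time: 6.03
tool_pos: [0.4715, -0.1293, 0.3304]
ee_rot: [-180.0, 0.1, 80.3]
ft_force: [-0.7, -0.7, -0.4]
gripper_width: 0.0468
```

```bash
python3 -c "
from h import *
to(.436,-.356,.31)
s=cam('wrist');cv2.imwrite('pics/w3.png',s['frame']);cv2.imwrite('pics/s3.png',ctrl.snapshot('scene')['frame'])
comps(s,.063,.005,100)
"
```

```text
t 6.03 pos [ 0.4715 -0.1293  0.3304] rpy [-179.9989    0.1439   80.3229] F [-0.6737 -0.6625 -0.37  ] w 0.0468 q7 -16.21076710561384
  shift units [-9.1752  0.1252  0.8391] turn units [-0.0003  0.024  -0.0629]
0.063 4042 mid [ 0.5774 -0.0723  0.0627] size [0.0504 0.0505 0.0093] circ [578.0849 -72.0437] 25.9 px [413.6455 113.9025]
0.063 3681 mid [ 0.4568 -0.0703  0.0637] size [0.0503 0.0509 0.0072] circ [456.5161 -70.2901] 25.5 px [250.0793 140.0149]
0.063 2889 mid [ 0.5708 -0.1763  0.0624] size [0.0499 0.0502 0.0087] circ [ 570.8909 -176.2569] 25.4 px [411.6424 246.1533]
0.063 332 mid [ 0.4202 -0.1565  0.0622] size [0.0316 0.0158 0.0081] circ [ 420.2349 -157.5398] 17.1 px [229.8193 251.3012]
0.063 1389 mid [ 0.2885 -0.1939  0.0609] size [0.0488 0.0396 0.0058] circ [ 288.9102 -199.3952] 26.0 px [ 88.5522 312.0259]
```

View pics/w3.png

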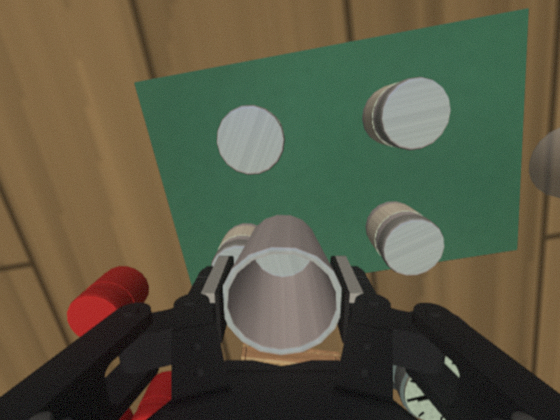

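View pics/s3.png

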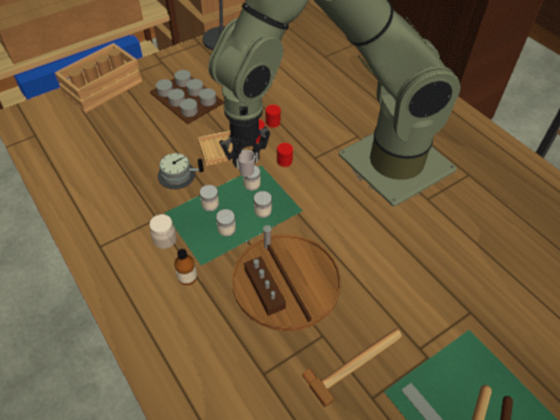

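>>> send_rows(motion="1 -1 0.05 0 0 0 -0.06;1 -1 0 0 0 0 0;1 -1 0 0 0 0 0;1 -1 0 0 0 0 0;1 -1 0 0 0 0 0;1 -1 0 0 0 0 0;1 -1 0 0 0 0 0;1 -1 0 0 0 0 0;1 -1 0 0.5 0 0 0;1 -0.31 0 0.5 0 0 0")

```text
time: 6.97
tool_pos: [0.4366, -0.3574, 0.305]
ee_rot: [179.9, 0.1, 80.9]
ft_force: [-0.5, -0.9, -1.2]
gripper_width: 0.0471
```

>>> send_rows(motion="1 0 0 1 0 0 0;1 0 0 1 0 0 0;1 0 0 1 0 0 0;1 0 0 0.5 0 0 0;1 0 0 0.2 0 0 0;1 0 0 0 0 0 0;1 0 0 0 0 0 0")

```text
time: 7.55
tool_pos: [0.4378, -0.3545, 0.213]
ee_rot: [180.0, 0.0, 81.0]
ft_force: [-0.1, 0.6, -0.2]
gripper_width: 0.0469
```

```bash
python3 -c "
from h import *
to(.4335,-.359,.207)
s=cam('wrist');cv2.imwrite('pics/w4.png',s['frame'])
W=cloud(s);B=W[(abs(W[...,2]-.023)<.004)&(abs(W[...,0]-.43)<.08)&(abs(W[...,1]+.36)<.08)]
print(B.min(0),B.max(0))
"
```

```text
t 7.55 pos [ 0.4378 -0.3545  0.213 ] rpy [179.9618   0.004   81.0405] F [-0.0589  0.5738 -0.179 ] w 0.0469 q7 4.012979794165126
  shift units [-0.2058 -0.1415  0.2397] turn units [0.0064 0.0007 0.0567]
[ 0.3736 -0.4239  0.019 ] [ 0.5022 -0.2907  0.027 ]
```

View pics/w4.png

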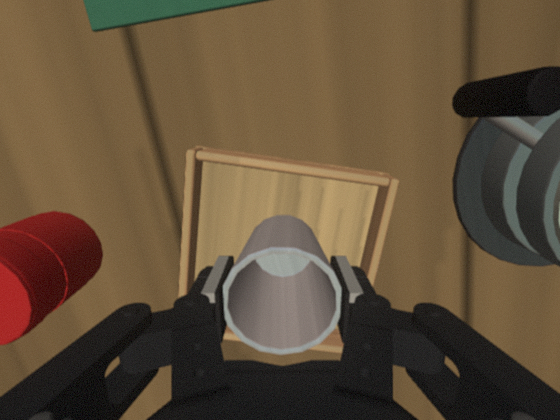

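>>> send_rows(motion="1 0 0 0.25 0 0 0;1 0 0 0 0 0 0;-1 0 0 0 0 0 0;-1 0 0 0 0 0 0;-1 0 0 0 0 0 0;-1 0 0 -0.5 0 0 0;-1 0 0 -1 0 0 0;-1 0 0 -1 0 0 0;-1 0 0 -1 0 0 0;-1 0 0 -1 0 0 0")

```text
time: 8.43
tool_pos: [0.4371, -0.3548, 0.3197]
ee_rot: [-180.0, -0.0, 81.0]
ft_force: [-0.0, 1.1, -0.7]
gripper_width: 0.0854
```

```bash
python3 -c "
from h import *
to(.4568,-.0703,.31)
s=cam('wrist');cv2.imwrite('pics/w5.png',s['frame'])
comps(s,.063,.005,100)
for n in ('scene','side'):
  s=cam(n);cv2.imwrite('pics/s5%s.png'%n,s['frame'][80:300,100:380]);comps(s,.062,.007,30,(.35,.65,-.45,.32))
"
```

```text
t 8.43 pos [ 0.4371 -0.3548  0.3197] rpy [-179.9938   -0.0127   81.0016] F [-0.016   1.0765 -0.6561] w 0.0854 q7 7.775283559329608
  shift units [11.3632 -1.0028  0.3909] turn units [-0.001  -0.0021  0.0503]
0.063 3905 mid [ 0.2923 -0.2046  0.061 ] size [0.0461 0.0417 0.0061] circ [ 292.0144 -203.3305] 24.9 px [30.0031 32.8443]
0.063 116 mid [ 0.5306 -0.2887  0.063 ] size [0.0073 0.0152 0.0098] circ [ 533.1879 -288.6901] 7.6 px [400.0948 107.5345]
0.063 425 mid [ 0.5864 -0.3378  0.0598] size [0.0366 0.0117 0.0036] circ [ 586.338  -339.5895] 18.4 px [484.9012 164.6729]
0.063 1102 mid [ 0.4372 -0.3549  0.063 ] size [0.0488 0.0492 0.0099] circ [ 437.2019 -355.0925] 25.0 px [283.2786 221.6706]
0.063 3198 mid [ 0.3015 -0.3387  0.0612] size [0.0513 0.0502 0.0064] circ [ 301.458  -338.6309] 25.7 px [106.8139 222.4418]
0.063 2529 mid [ 0.2211 -0.3679  0.061 ] size [0.0474 0.0495 0.0059] circ [ 219.8415 -368.6917] 25.7 px [ 24.3547 272.1882]
0.062 90 mid [ 0.4387 -0.3515  0.0618] size [0.0473 0.054  0.0132] circ [ 437.218  -351.6014] 27.2 px [216.7778 137.3778]
0.062 121 mid [ 0.5876 -0.3353 
[... 969 characters left out ...]
29  0.0618] size [0.0448 0.0539 0.0134] circ [ 442.5185 -353.2263] 27.3 px [300.7    152.2667]
0.062 121 mid [ 0.5748 -0.1728  0.062 ] size [0.0489 0.0557 0.0137] circ [ 571.4526 -172.787 ] 27.9 px [260.6777 181.0744]
0.062 113 mid [ 0.4284 -0.1699  0.0621] size [0.0477 0.0482 0.0122] circ [ 429.683  -170.3206] 26.2 px [300.0442 184.3894]
0.062 139 mid [ 0.5799 -0.0693  0.0621] size [0.0494 0.0533 0.0135] circ [579.3559 -68.9094] 27.0 px [254.9496 201.2518]
0.062 137 mid [ 0.459  -0.0655  0.0615] size [0.0467 0.0511 0.012 ] circ [458.5367 -66.0855] 26.7 px [289.4745 204.3796]
0.062 542 mid [0.6081 0.1657 0.062 ] size [0.0711 0.1567 0.014 ] circ [606.0259 165.6847] 78.7 px [235.0978 255.6328]
```

View pics/w5.png

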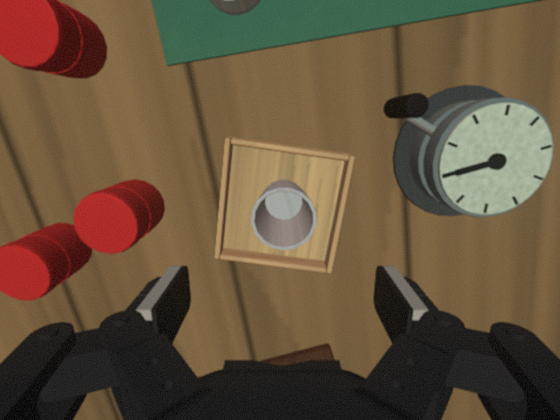

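View pics/s5side.png

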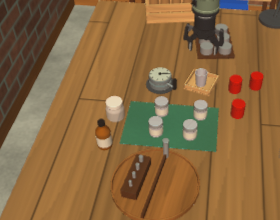

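```bash
python3 -c "
from h import *
to(.4265,-.174,.203)"
```

```text
t 8.58 pos [ 0.4373 -0.3551  0.3198] rpy [179.8698   0.0713  80.9782] F [ 0.1759  0.4819 -1.6351] w 0.0853 q7 7.7317715212589695
  shift units [ 7.0919 -1.5749  4.6612] turn units [0.0217 0.0118 0.0464]
```

>>> send_rows(motion="-1 1 -0.5 0 0 0 0.05;-1 1 -0.5 0 0 0 0;-1 1 -0.57 0 0 0 0;-1 1 0 0 0 0 0;-1 1 0 0 0 0 0;-1 1 0 0.3 0 0 0;-1 1 0 0.4 0 0 0;-1 0.09 0 1 0 0 0;-1 0 0 1 0 0 0;-1 0 0 0 0 0 0")

```text
time: 9.42
tool_pos: [0.4265, -0.1729, 0.2474]
ee_rot: [-179.7, -0.1, 80.8]
ft_force: [-0.2, -0.2, -0.6]
gripper_width: 0.0853
```

>>> send_rows(motion="-1 0 0 1 0 0 0;-1 0 0 0.96 0 0 0;-1 0 0 0 0 0 0;-1 0 0 0 0 0 0;1 0 0 0 0 0 0;1 0 0 0 0 0 0;1 0 0 0 0 0 0;1 0 0 0 0 0 0;1 0 0 0 0 0 0")

```text
time: 10.17
tool_pos: [0.4272, -0.1739, 0.2033]
ee_rot: [179.9, 0.0, 80.7]
ft_force: [-2.4, 0.7, 21.2]
gripper_width: 0.0489
```

```bash
python3 -c "
from h import *
to(.516,.2587,.330)"
```

```text
t 10.17 pos [ 0.4272 -0.1739  0.2033] rpy [179.9019   0.0211  80.6807] F [-2.3586  0.7315 21.2446] w 0.0489 q7 -16.600457525893063
  shift units [17.6476  0.7128 -5.0739] turn units [ 0.0163  0.0035 -0.0032]
```

>>> send_rows(motion="1 0 0 -0.4 0 0 0;1 0 0 -1 0 0 0;1 0 0 -1 0 0 0;1 0 0 -1 0 0 0;1 1 0.2 -0.9 0 0 0;1 1 0.2 -0.8 0 0 0;1 1 0.3 0 0 0 0;1 1 0 0 0 0 0;1 1 0 0 0 0 0;1 1 0 0 0 0 0")

```text
time: 11.0
tool_pos: [0.4685, -0.0274, 0.3302]
ee_rot: [180.0, -0.0, 80.7]
ft_force: [0.4, -0.5, -1.1]
gripper_width: 0.0486
```

>>> send_rows(motion="1 1 0 0 0 0 0;1 1 0 0 0 0 0;1 1 0 0 0 0 0;1 1 0 0 0 0 0;1 1 0 0 0 0 0;1 1 0 0 0 0 0;1 1 0 0 0 0 0;1 1 0 0 0 0 0;1 1 0 0 0 0 0;1 1 0 0 0 0 0")

```text
time: 11.83
tool_pos: [0.5088, 0.2193, 0.3302]
ee_rot: [180.0, -0.0, 80.7]
ft_force: [-0.0, -1.1, -1.6]
gripper_width: 0.0487
```

```bash
python3 -c "
from h import *
to(.516,.2587,.2314)
s=cam('wrist');cv2.imwrite('pics/w6.png',s['frame'])"
```

```text
t 11.83 pos [0.5088 0.2193 0.3302] rpy [179.9987  -0.0202  80.7017] F [-0.0004 -1.1415 -1.6311] w 0.0487 q7 -46.30435018156208
  shift units [1.5984 0.028  3.953 ] turn units [ 0.0002 -0.0034  0.0003]
```

View pics/w6.png

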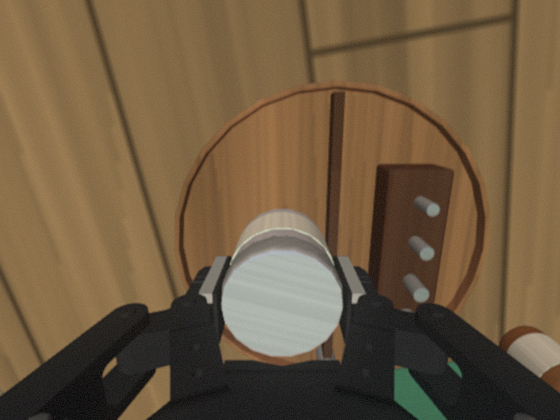

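>>> send_rows(motion="1 1 0.03 0.5 0 0 0;1 0.6 0 0.8 0 0 0;1 0 0 1 0 0 0;1 0 0 1 0 0 0;1 0 0 0.4 0 0 0;1 0 0 0.2 0 0 0;1 0 0 0 0 0 0;1 0 0 0 0 0 0")

```text
time: 12.55
tool_pos: [0.5165, 0.2575, 0.2332]
ee_rot: [180.0, -0.0, 80.7]
ft_force: [-0.1, -0.3, -1.2]
gripper_width: 0.0488
```

```bash
python3 -c "
from h import *
to(.516,.2587,.2314)"
```

```text
t 12.55 pos [0.5165 0.2575 0.2332] rpy [179.9501  -0.0486  80.6802] F [-0.0876 -0.2515 -1.236 ] w 0.0488 q7 -50.28131227637968
  shift units [ 0.043  -0.0267  0.0716] turn units [ 0.0083 -0.0081 -0.0033]
```

>>> send_rows(motion="1 0 0 0.1 0 0 0;1 0 0 0 0 0 0;-1 0 0 0 0 0 0;-1 0 0 0 0 0 0;-1 0 0 0 0 0 0;-1 0 0 -0.5 0 0 0;-1 0 0 -1 0 0 0;-1 0 0 -1 0 0 0;-1 0 0 -1 0 0 0;-1 -0.5 0 -0.5 0 0 0")

```text
time: 13.38
tool_pos: [0.5141, 0.2469, 0.3322]
ee_rot: [179.9, -0.2, 80.8]
ft_force: [0.5, 0.7, -0.0]
gripper_width: 0.0856
```

>>> send_rows(motion="-1 -1 0 0 0 0 0;-1 -1 0 0 0 0 0;-1 -1 0 0 0 0 0;-1 -1 0 0 0 0 0;-1 -1 0 0 0 0 0;-1 -1 0 0 0 0 0;-1 0 0 0 0 0 0")

```text
time: 13.97
tool_pos: [0.4895, 0.0929, 0.3297]
ee_rot: [-180.0, 0.1, 80.4]
ft_force: [-0.8, -1.2, -0.4]
gripper_width: 0.0856
```

```bash
cat > chk.py <<'E'
from h import *
import sys
s=cam('wrist');cv2.imwrite(sys.argv[1],s['frame'])
print('wrist');R=(.38,.66,-.22,.32)
for z in (.062,.09): comps(s,z,.005,300,R)
for n in ('scene','side'):
  s=cam(n);print(n)
  for z in (.062,.088): comps(s,z,.006,50,R)
E
python3 -c "
from h import *
to(.4568,-.0703,.203)"; python3 chk.py pics/w7.png
```

```text
t 13.97 pos [0.4895 0.0929 0.3297] rpy [-179.9866    0.147    80.4265] F [-0.8318 -1.2464 -0.4384] w 0.0856 q7 -37.61934999023059
  shift units [-6.6418 -0.2046  5.0832] turn units [-0.0023  0.0245 -0.0456]
wrist
0.062 1472 mid [0.5812 0.1582 0.062 ] size [0.024  0.1344 0.01  ] circ [585.7112 158.2047] 67.3 px [393.6046  97.731 ]
0.09 352 mid [0.6077 0.1799 0.0892] size [0.0113 0.0107 0.0082] circ [607.8838 180.1326] 5.9 px [449.2955  60.767 ]
0.09 372 mid [0.6023 0.1466 0.0894] size [0.0129 0.0122 0.0085] circ [602.2084 146.5021] 6.5 px [441.7258 118.2608]
0.09 395 mid [0.597  0.1143 0.0891] size [0.0136 0.0133 0.0082] circ [597.3067 114.2336] 7.2 px [434.8785 169.0684]
scene
0.062 199 mid [ 0.5738 -0.1733  0.062 ] size [0.0506 0.0501 0.0118] circ [ 573.3837 -173.3751] 26.3 px [208.0302 192.2462]
0.062 101 mid [ 0.4598 -0.0736  0.0619] size [0.0486 0.0413 0.0117] circ [461.452  -70.4259] 26.2 px [259.1485 197.2079]
0.062 216 mid [ 0.5803 -0.0676  0.0619] size [0.0489 0.0511 0.0113] circ [579.3891 -68.3093] 26.3 px [224.8148 217.1389]
0.062 865 mid [0.6059 0.1664 0.062 ] size [0.0737 0.1567 0.012 ] circ [605.053  166.6895] 79.2 px [264.585  284.8936]
0.062 58 mid [0.5205 0.2646 0.0621] size [0.042  0.046  0.0116] circ [519.7892 262.694 ] 25.6 px [314.2414 298.4828]
0.088 306 mid [0.517  0.2602 0.088 ] size [0.0506 0.0493 0.0118] circ [517.4717 260.3358] 27.0 px [315.6634 287.1471]
side
0.062 56 mid [ 0.5847 -0.17    0.0622] size [0.03   0.0459 0.0111] circ [ 583.5906 -169.1884] 24.2 px [257.7143 181.6964]
0.062 477 mid [0.6076 0.1662 0.0621] size [0.0714 0.154  0.0118] circ [608.9141 165.9398] 77.4 px [235.1635 255.3648]
0.088 214 mid [0.5175 0.2593 0.0884] size [0.0482 0.0517 0.0112] circ [516.9541 259.3071] 27.1 px [259.9533 276.4907]
```

View pics/w7.png

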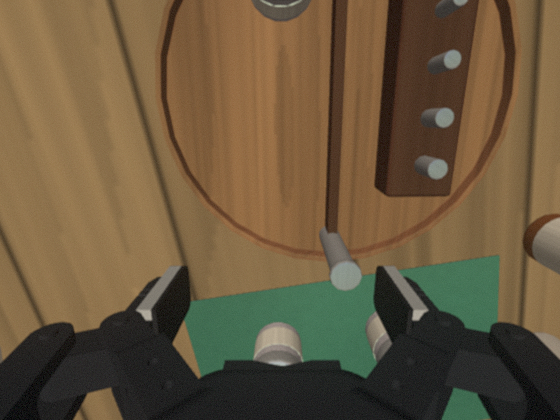

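>>> send_rows(motion="-1 -1 -0.2 0 0 0 -0.05;-1 -1 0 0 0 0 0;-1 -1 0 0 0 0 0;-1 -1 0 0 0 0 0;-1 -1 0 0 0 0 0;-1 -1 0 0.3 0 0 0;-1 -0.65 0 0.8 0 0 0;-1 0 0 1 0 0 0;-1 0 0 1 0 0 0;-1 0 0 0 0 0 0")

```text
time: 14.95
tool_pos: [0.4587, -0.0652, 0.2489]
ee_rot: [-179.8, -0.0, 81.1]
ft_force: [-0.3, -0.2, 0.9]
gripper_width: 0.0854
```

```bash
python3 -c "
from h import *
to(.4568,-.0703,.203)
s=cam('wrist');cv2.imwrite('pics/w8.png',s['frame']);comps(s,.062,.005,100,(.38,.66,-.22,.0))"
```

```text
t 14.95 pos [ 0.4587 -0.0652  0.2489] rpy [-179.76     -0.0126   81.0798] F [-0.2758 -0.1853  0.9361] w 0.0854 q7 -26.238531125681778
  shift units [-0.2134 -0.0346  1.8351] turn units [-0.04   -0.002   0.0633]
0.062 7234 mid [ 0.5775 -0.0716  0.062 ] size [0.0508 0.0502 0.0099] circ [577.7448 -71.7299] 25.7 px [506.3875 233.4003]
0.062 6242 mid [ 0.4566 -0.0699  0.0618] size [0.0505 0.0508 0.0096] circ [456.8754 -70.0429] 25.7 px [282.6109 261.9681]
0.062 855 mid [ 0.5584 -0.1827  0.0635] size [0.024  0.0282 0.0054] circ [ 559.3801 -182.4554] 17.4 px [467.2199 405.2936]
```

View pics/w8.png

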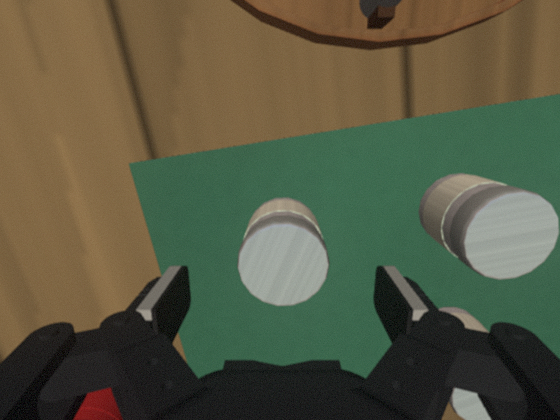

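The tin is centred between the jaws at (283,262). I'll go down and grip it.

>>> send_rows(motion="-1 -0.2 -0.05 0.9 0 0 0.06;-1 0 0 0.9 0 0 0;-1 0 0 0 0 0 0;-1 0 0 0 0 0 0;1 0 0 0 0 0 0;1 0 0 0 0 0 0;1 0 0 0 0 0 0;1 0 0 0 0 0 0;1 0 0 0 0 0 0")

```text
time: 15.75
tool_pos: [0.4571, -0.0709, 0.2083]
ee_rot: [179.9, -0.0, 80.6]
ft_force: [-2.1, 0.2, 19.9]
gripper_width: 0.0488
```

```bash
python3 -c "
from h import *
to(.467,.220,.330)"
```

```text
t 15.75 pos [ 0.4571 -0.0709  0.2083] rpy [179.8928  -0.0119  80.642 ] F [-2.0679  0.154  19.9063] w 0.0488 q7 -27.24644923383796
  shift units [11.5452 -1.4915 -4.8703] turn units [ 0.0179 -0.002  -0.0097]
```

>>> send_rows(motion="1 0 0 -0.4 0 0 0;1 0 0 -1 0 0 0;1 0 0 -1 0 0 0;1 0 0 -1 0 0 0;1 1 -0.5 -1 0 0 0;1 1 -0.5 -0.6 0 0 0;1 1 -0.49 0 0 0 0;1 1 0 0 0 0 0;1 1 0 0 0 0 0;1 1 0 0 0 0 0")

```text
time: 16.58
tool_pos: [0.4443, 0.0844, 0.3328]
ee_rot: [180.0, -0.0, 80.6]
ft_force: [-0.4, -1.2, -3.0]
gripper_width: 0.0486
```

>>> send_rows(motion="1 1 0 0 0 0 0;1 1 0 0 0 0 0;1 1 0 0 0 0 0;1 1 0 0 0 0 0;1 1 0 0 0 0 0;1 0.55 0 0.5 0 0 0;1 0 0 1 0 0 0;1 0 0 1 0 0 0;1 0 0 0.5 0 0 0;1 0 0 0 0 0 0")

```text
time: 17.42
tool_pos: [0.4665, 0.2199, 0.2553]
ee_rot: [-179.8, 0.1, 80.7]
ft_force: [-0.3, 0.0, -1.6]
gripper_width: 0.0484
```

```bash
python3 -c "
from h import *
to(.467,.220,.2363)"
```

```text
t 17.42 pos [0.4665 0.2199 0.2553] rpy [-179.8397    0.1032   80.6572] F [-0.3054  0.0405 -1.5611] w 0.0484 q7 -50.748778840350006
  shift units [0.0066 0.0209 0.7603] turn units [-0.0267  0.0172 -0.0072]
```

>>> send_rows(motion="1 0 0 0.4 0 0 0;1 0 0 0.3 0 0 0;1 0 0 0 0 0 0;1 0 0 0 0 0 0")

```text
time: 17.75
tool_pos: [0.4671, 0.2201, 0.2397]
ee_rot: [180.0, -0.0, 80.6]
ft_force: [-0.5, 1.3, -1.1]
gripper_width: 0.0483
```

```bash
python3 -c "
from h import *
to(.467,.220,.2363)"
```

```text
t 17.75 pos [0.4671 0.2201 0.2397] rpy [179.9946  -0.0137  80.6282] F [-0.5235  1.2725 -1.0579] w 0.0483 q7 -51.09546947788673
  shift units [-0.0031 -0.0046  0.1377] turn units [ 0.0009 -0.0023 -0.012 ]
```

>>> send_rows(motion="1 0 0 0.16 0 0 0;1 0 0 0 0 0 0;1 0 0 0 0 0 0")

```text
time: 18.0
tool_pos: [0.4671, 0.2201, 0.2356]
ee_rot: [180.0, -0.0, 80.6]
ft_force: [0.3, 0.9, -1.9]
gripper_width: 0.0485
```

>>> send_rows(motion="1 0 0 0.08 0 0 0;1 0 0 0 0 0 0;-1 0 0 0 0 0 0;-1 0 0 0 0 0 0;-1 0 0 0 0 0 0;-1 0 0 -0.5 0 0 0;-1 0 0 -1 0 0 0;-1 0 0 -1 0 0 0;-1 0 0 -1 0 0 0;-1 -0.5 0 -0.4 0 0 0")

```text
time: 18.83
tool_pos: [0.4651, 0.2092, 0.3336]
ee_rot: [179.9, -0.2, 80.8]
ft_force: [0.2, -0.1, 0.7]
gripper_width: 0.0857
```

>>> send_rows(motion="-1 -1 0.5 0 0 0 0;-1 -1 0.5 0 0 0 0;-1 -1 0.5 0 0 0 0;-1 -1 0.5 0 0 0 0;-1 -1 0.5 0 0 0 0;-1 -1 0.5 0 0 0 0;-1 -1 0.5 0 0 0 0;-1 -1 0.5 0 0 0 0;-1 -1 0.5 0 0 0 0;-1 0 0 0 0 0 0")

```text
time: 19.67
tool_pos: [0.5399, -0.0382, 0.3304]
ee_rot: [180.0, 0.2, 80.3]
ft_force: [-0.7, -1.1, -0.4]
gripper_width: 0.0851
```

```bash
python3 -c "
from h import *
to(.5775,-.072,.203)"; python3 chk.py pics/w9.png
```

```text
t 19.67 pos [ 0.5399 -0.0382  0.3304] rpy [179.9941   0.1535  80.2765] F [-0.7278 -1.104  -0.3734] w 0.0851 q7 -23.53926953115321
  shift units [-1.0635  1.7107  5.0978] turn units [ 0.0009  0.0256 -0.0706]
wrist
0.062 631 mid [0.5941 0.095  0.062 ] size [0.0492 0.0187 0.01  ] circ [594.6338  96.1163] 25.1 px [327.0666  17.5499]
0.062 2875 mid [ 0.5779 -0.0715  0.062 ] size [0.0504 0.0498 0.0099] circ [577.9086 -71.5306] 25.4 px [335.5179 242.4915]
0.062 1987 mid [ 0.5712 -0.1756  0.0618] size [0.0502 0.0498 0.0096] circ [ 570.9673 -175.7136] 25.6 px [342.9618 345.9366]
scene
0.062 180 mid [ 0.5765 -0.1735  0.0617] size [0.0476 0.0525 0.0111] circ [ 572.5052 -175.2078] 28.5 px [207.4278 192.1167]
0.062 217 mid [ 0.5797 -0.0676  0.0621] size [0.0494 0.0526 0.0118] circ [578.0286 -68.0132] 27.1 px [224.8433 217.2304]
0.062 831 mid [0.6067 0.1665 0.062 ] size [0.0722 0.1542 0.0119] circ [607.4933 167.3123] 78.2 px [264.3394 284.7365]
0.088 285 mid [0.4686 0.224  0.0882] size [0.0516 0.0511 0.0117] circ [468.7708 223.6016] 26.7 px [322.6561 267.5123]
0.088 304 mid [0.5159 0.2594 0.0879] size [0.0527 0.0515 0.0117] circ [516.4662 261.0632] 27.8 px [315.7763 287.4013]
side
0.062 112 mid [ 0.5747 -0.1746  0.0621] size [0.0488 0.056  0.0118] circ [ 571.4976 -174.6272] 28.1 px [260.6339 180.8839]
0.062 128 mid [ 0.5805 -0.0685  0.0621] size [0.0494 0.0524 0.0113] circ [579.9526 -69.5664] 27.5 px [254.9297 201.0938]
0.062 480 mid [0.6083 0.167  0.0621] size [0.0717 0.1522 0.0118] circ [606.4504 165.7284] 78.1 px [235.2479 255.1521]
0.088 199 mid [0.4684 0.2252 0.0883] size [0.0485 0.0504 0.0112] circ [467.5354 225.3381] 26.1 px [278.0201 267.8392]
0.088 217 mid [0.5177 0.26   0.0881] size [0.0482 0.0516 0.0117] circ [517.4741 259.5995] 26.2 px [259.8802 276.5853]
```

View pics/w9.png

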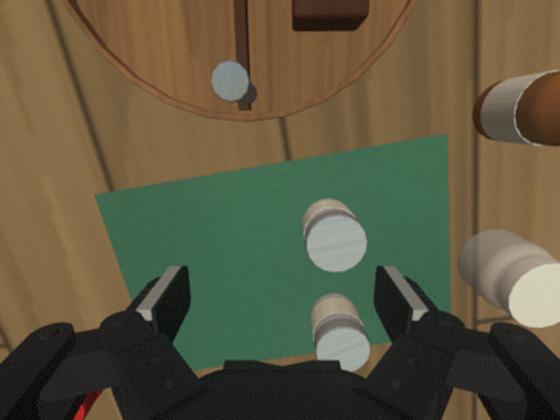

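>>> send_rows(motion="-1 -0.6 0.9 0.4 0 0 -0.07;-1 -0.46 0.8 0.8 0 0 0;-1 0 0 1 0 0 0;-1 0 0 1 0 0 0;-1 0 0 1 0 0 0;-1 0 0 0.6 0 0 0;-1 0 0 0.3 0 0 0;-1 0 0 0 0 0 0;-1 0 0 0 0 0 0")

```text
time: 20.57
tool_pos: [0.5773, -0.0649, 0.204]
ee_rot: [180.0, -0.0, 81.1]
ft_force: [-0.1, -1.1, -0.6]
gripper_width: 0.0858
```

```bash
python3 -c "
from h import *
to(.5777,-.072,.203)"
```

```text
t 20.57 pos [ 0.5773 -0.0649  0.204 ] rpy [179.9866  -0.0173  81.1008] F [-0.0678 -1.0596 -0.5875] w 0.0858 q7 -22.51439675187331
  shift units [-0.2772  0.0616  0.0409] turn units [ 0.0022 -0.0029  0.0668]
```

>>> send_rows(motion="-1 -0.25 0.05 0 0 0 0.07;-1 0 0 0 0 0 0;1 0 0 0 0 0 0;1 0 0 0 0 0 0;1 0 0 0 0 0 0;1 0 0 0 0 0 0;1 0 0 0 0 0 0")

```text
time: 21.15
tool_pos: [0.5775, -0.0718, 0.2041]
ee_rot: [180.0, -0.0, 80.6]
ft_force: [-2.3, -0.3, 10.0]
gripper_width: 0.0488
```

```bash
python3 -c "
from h import *
to(.455,.158,.330)"
```

```text
t 21.15 pos [ 0.5775 -0.0718  0.2041] rpy [179.9654  -0.0052  80.6442] F [-2.256  -0.2519  9.9596] w 0.0488 q7 -22.25512062676801
  shift units [ 8.2732 -6.3261 -5.0407] turn units [ 0.0058 -0.0009 -0.0093]
```

>>> send_rows(motion="1 0 0 -0.4 0 0 0;1 0 0 -1 0 0 0;1 0 0 -1 0 0 0;1 0 0 -1 0 0 0;1 0.5 -0.7 -1 0 0 0;1 0.77 -0.8 -0.7 0 0 0;1 1 -0.8 0 0 0 0;1 1 -0.8 0 0 0 0;1 1 -0.8 0 0 0 0;1 1 -0.8 0 0 0 0")

```text
time: 21.98
tool_pos: [0.4818, 0.0783, 0.3317]
ee_rot: [180.0, -0.0, 80.6]
ft_force: [1.3, 0.6, -2.3]
gripper_width: 0.0488
```

>>> send_rows(motion="1 1 -0.8 0 0 0 0;1 1 -0.83 0 0 0 0;1 1 0 0 0 0 0;1 0 0 0.5 0 0 0;1 0 0 1 0 0 0;1 0 0 1 0 0 0;1 0 0 0.8 0 0 0;1 0 0 0.4 0 0 0;1 0 0 0.2 0 0 0;1 0 0 0 0 0 0")

```text
time: 22.82
tool_pos: [0.4548, 0.158, 0.2332]
ee_rot: [-180.0, 0.0, 80.7]
ft_force: [0.0, -0.1, -2.1]
gripper_width: 0.0485
```

```bash
python3 -c "
from h import *
to(.455,.158,.2315)"
```

```text
t 22.82 pos [0.4548 0.158  0.2332] rpy [-179.9508    0.0187   80.6532] F [ 0.0192 -0.0807 -2.0568] w 0.0485 q7 -47.829782163023715
  shift units [0.0023 0.0084 0.0673] turn units [-0.0082  0.0031 -0.0078]
```

>>> send_rows(motion="1 0 0 0.1 0 0 0;1 0 0 0 0 0 0;-1 0 0 0 0 0 0;-1 0 0 0 0 0 0;-1 0 0 0 0 0 0;-1 0 0 -0.5 0 0 0;-1 0 0 -1 0 0 0;-1 0 0 -1 0 0 0;-1 0 0 -1 0 0 0;-1 -0.5 0 -0.4 0 0 0")

```text
time: 23.65
tool_pos: [0.4531, 0.147, 0.3314]
ee_rot: [179.8, -0.2, 80.8]
ft_force: [0.5, 0.4, 0.2]
gripper_width: 0.0853
```

```bash
python3 -c "
from h import *
to(.5712,-.176,.203)"
```

```text
t 23.65 pos [0.4531 0.147  0.3314] rpy [179.8286  -0.1704  80.7569] F [0.4918 0.3511 0.1965] w 0.0853 q7 -44.53333416572429
  shift units [-12.0096   6.7248   5.1201] turn units [ 0.0286 -0.0284  0.0094]
```

>>> send_rows(motion="-1 -1 0.7 0 0 0 0;-1 -1 0.7 0 0 0 0;-1 -1 0.7 0 0 0 0;-1 -1 0.7 0 0 0 0;-1 -1 0.7 0 0 0 0;-1 -1 0.7 0 0 0 0;-1 -1 0.7 0 0 0 0;-1 -1 0.7 0 0 0 0;-1 -1 0.7 0 0 0 0;-1 -0.5 0.3 0 0 0 0")

```text
time: 24.48
tool_pos: [0.5777, -0.1193, 0.3285]
ee_rot: [180.0, 0.1, 80.5]
ft_force: [0.2, -0.5, 0.3]
gripper_width: 0.0853
```

>>> send_rows(motion="-1 0 0 0 0 0 0;-1 0 0 0 0 0 0")

```text
time: 24.65
tool_pos: [0.5769, -0.116, 0.3284]
ee_rot: [-180.0, -0.0, 80.6]
ft_force: [-0.3, 0.7, 0.1]
gripper_width: 0.0852
```

```bash
python3 chk.py pics/w10.png;  python3 -c "
from h import *
to(.5712,-.176,.203)"
```

```text
wrist
0.062 2654 mid [ 0.5714 -0.176   0.062 ] size [0.0503 0.0502 0.01  ] circ [ 571.4029 -176.1466] 25.4 px [288.4096 281.4258]
scene
0.062 199 mid [ 0.5724 -0.1733  0.0618] size [0.0508 0.0529 0.0111] circ [ 570.8772 -171.449 ] 28.3 px [208.0452 192.1508]
0.062 838 mid [0.6066 0.1665 0.062 ] size [0.0709 0.1545 0.0119] circ [605.4539 166.3876] 78.0 px [264.5131 284.852 ]
0.062 58 mid [0.5211 0.2638 0.0621] size [0.0427 0.0427 0.0117] circ [518.0266 261.1102] 25.2 px [313.7586 298.2759]
0.088 260 mid [0.4556 0.1623 0.088 ] size [0.0506 0.0515 0.0119] circ [456.3716 162.209 ] 26.4 px [311.6346 247.9423]
0.088 280 mid [0.4692 0.2246 0.0879] size [0.051  0.0502 0.0118] circ [468.2114 223.9549] 26.5 px [322.65 267.45]
0.088 303 mid [0.5169 0.2597 0.088 ] size [0.0521 0.0508 0.0118] circ [517.2506 259.7729] 26.6 px [315.7162 287.2904]
side
0.062 111 mid [ 0.5748 -0.1724  0.0617] size [0.0488 0.0554 0.0111] circ [ 570.769  -172.8201] 28.6 px [260.8288 180.9369]
0.062 506 mid [0.608  0.1651 0.0621] size [0.0722 0.1567 0.0118] circ [607.5902 165.127 ] 78.4 px [235.166 255.502]
0.088 184 mid [0.4567 0.1606 0.0883] size [0.05   0.0513 0.0112] circ [456.6956 160.5374] 27.1 px [284.1739 251.5326]
0.088 204 mid [0.4686 0.2245 0.088 ] size [0.0484 0.0553 0.0119] circ [465.447  224.5124] 27.8 px [278.0735 268.1275]
0.088 214 mid [0.5174 0.2601 0.0881] size [0.0482 0.0509 0.0118] circ [517.6293 259.8356] 25.9 px [260.0234 276.6168]
t 24.8 pos [ 0.5769 -0.1146  0.3287] rpy [-179.993    -0.0262   80.7143] F [-0.0202 -0.1529 -0.1897] w 0.0852 q7 -15.480770363196061
  shift units [-2.4627  0.1724  5.0253] turn units [-0.0012 -0.0044  0.0024]
```

Three tins are in place, and tin A is still at (0.571,-0.176).

>>> send_rows(motion="-1 -1 0.17 0.3 0 0 0;-1 -1 0 0.7 0 0 0;-1 -0.45 0 1 0 0 0;-1 0 0 1 0 0 0;-1 0 0 1 0 0 0;-1 0 0 0.7 0 0 0;-1 0 0 0.3 0 0 0;-1 0 0 0 0 0 0;-1 0 0 0 0 0 0")

```text
time: 25.55
tool_pos: [0.5715, -0.1763, 0.2042]
ee_rot: [180.0, -0.0, 80.7]
ft_force: [1.2, -0.6, 0.6]
gripper_width: 0.0852
```

>>> send_rows(motion="1 0 0 0 0 0 0;1 0 0 0 0 0 0;1 0 0 0 0 0 0;1 0 0 0 0 0 0;1 0 0 0 0 0 0")

```text
time: 25.97
tool_pos: [0.5715, -0.1768, 0.2046]
ee_rot: [179.9, 0.0, 80.6]
ft_force: [-3.6, 1.7, 12.7]
gripper_width: 0.0482
```

```bash
python3 -c "
from h import *
to(.4867,.1034,.330)"
```

```text
t 25.97 pos [ 0.5715 -0.1768  0.2046] rpy [179.9248   0.0063  80.6331] F [-3.5544  1.6903 12.7184] w 0.0482 q7 -13.095004401822475
  shift units [10.5062 -5.1629 -5.024 ] turn units [ 0.0125  0.0011 -0.0111]
```

>>> send_rows(motion="1 0 0 -0.4 0 0 0;1 0 0 -1 0 0 0;1 0 0 -1 0 0 0;1 0 0 -1 0 0 0;1 0.5 -0.7 -1 0 0 0;1 1 -0.8 -0.7 0 0 0;1 1 -0.8 0 0 0 0;1 1 -0.8 0 0 0 0;1 1 -0.8 0 0 0 0;1 1 -0.8 0 0 0 0")

```text
time: 26.8
tool_pos: [0.4766, -0.021, 0.3318]
ee_rot: [180.0, -0.0, 80.6]
ft_force: [0.2, 1.3, -2.4]
gripper_width: 0.0486
```

>>> send_rows(motion="1 1 -0.46 0 0 0 0;1 1 0 0 0 0 0;1 1 0 0 0 0 0;1 1 0 0 0 0 0;1 1 0 0.5 0 0 0;1 0 0 1 0 0 0;1 0 0 1 0 0 0;1 0 0 0.8 0 0 0;1 0 0 0.3 0 0 0;1 0 0 0 0 0 0")

```text
time: 27.63
tool_pos: [0.4865, 0.1033, 0.2403]
ee_rot: [-179.9, 0.0, 80.6]
ft_force: [0.1, -0.3, -2.4]
gripper_width: 0.0484
```

```bash
python3 -c "
from h import *
to(.4867,.1034,.2315)"
```

```text
t 27.63 pos [0.4865 0.1033 0.2403] rpy [-179.9036    0.0398   80.6482] F [ 0.1211 -0.2753 -2.3543] w 0.0484 q7 -41.665856180461816
  shift units [0.0072 0.0078 0.3531] turn units [-0.0161  0.0066 -0.0086]
```

>>> send_rows(motion="1 0 0 0.3 0 0 0;1 0 0 0.06 0 0 0;1 0 0 0 0 0 0;1 0 0 0 0 0 0;-1 0 0 0 0 0 0;-1 0 0 0 0 0 0;-1 0 0 0 0 0 0;-1 0 0 -0.5 0 0 0;-1 0 0 -1 0 0 0;-1 0 0 -1 0 0 0")

```text
time: 28.47
tool_pos: [0.4865, 0.1032, 0.2951]
ee_rot: [-179.9, 0.0, 80.7]
ft_force: [0.1, 1.1, -0.2]
gripper_width: 0.0855
```

```bash
python3 -c "
from h import *
to(.5,-.3,.330,38)"
```

```text
t 28.47 pos [0.4865 0.1032 0.2951] rpy [-179.9253    0.0269   80.6508] F [ 0.1109  1.1153 -0.2317] w 0.0855 q7 -40.24631610857892
  shift units [-15.8276   3.1527  -1.3941] turn units [-0.0102  0.0089  7.1085]
```

>>> send_rows(motion="-1 0 0 -1 0 0 0;-1 -1 0.3 -0.4 0 0 0;-1 -1 0.3 0 0 0 0;-1 -1 0.3 0 0 0 0;-1 -1 0.3 0 0 0 0;-1 -1 0.3 0 0 0 0;-1 -1 0.3 0 0 0 0;-1 -1 0.3 0 0 0 0;-1 -1 0.3 0 0 0 0;-1 -1 0.3 0 0 0 0")

```text
time: 29.3
tool_pos: [0.5166, -0.1312, 0.3297]
ee_rot: [180.0, -0.0, 80.6]
ft_force: [0.4, -0.4, 0.3]
gripper_width: 0.0858
```

>>> send_rows(motion="1 -0.5 0.4 0 0 0 1;1 -0.5 0.4 0 0 0 1;1 -0.5 0.4 0 0 0 1;1 -0.5 0.4 0 0 0 1;1 -0.5 0.4 0 0 0 1;1 -0.5 0.4 0 0 0 1;1 -0.5 0.4 0 0 0 1;1 -0.5 0.4 0 0 0 0.94;1 0 0 0 0 0 0;1 0 0 0 0 0 0")

```text
time: 30.13
tool_pos: [0.5344, -0.2533, 0.3295]
ee_rot: [-180.0, 0.0, 33.0]
ft_force: [-0.0, 0.5, 0.9]
gripper_width: -0.0
```

```bash
python3 -c "
from h import *
to(.4985,-.308,.2134,33)
s=cam('wrist');cv2.imwrite('pics/w11.png',s['frame']);comps(s,.072,.006,60,(.48,.6,-.35,-.22));comps(s,.056,.003,200,(.54,.66,-.4,-.22));W=cloud(s)
s=cam('scene');cv2.imwrite('pics/s11.png',s['frame'])
for z in (.088,): comps(s,z,.006,50,(.38,.66,-.22,.32))
"
```

```text
t 30.13 pos [ 0.5344 -0.2533  0.3295] rpy [-179.999     0.0102   32.9832] F [-0.0032  0.4909  0.9234] w -0.0 q7 -38.658192950874614
  shift units [-2.3958  1.0537  4.6433] turn units [-0.0002  0.0017 -0.0028]
0.072 362 mid [ 0.5352 -0.2883  0.0717] size [0.0155 0.0155 0.0112] circ [ 535.1719 -288.5001] 8.0 px [319.8757 239.163 ]
0.056 8552 mid [ 0.5983 -0.337   0.056 ] size [0.0882 0.0892 0.006 ] circ [ 598.5045 -337.0388] 44.8 px [411.5379 198.2692]
0.088 257 mid [0.4878 0.1072 0.0881] size [0.0507 0.0518 0.0115] circ [487.2229 106.5222] 27.3 px [289.2412 239.3696]
0.088 271 mid [0.4553 0.1615 0.088 ] size [0.0507 0.0535 0.0119] circ [454.7857 161.4859] 26.7 px [311.5756 248.0369]
0.088 283 mid [0.4682 0.2236 0.088 ] size [0.0512 0.0508 0.0119] circ [468.4923 223.4586] 26.0 px [322.6608 267.417 ]
0.088 308 mid [0.5173 0.2609 0.0883] size [0.0517 0.0507 0.0114] circ [517.136  259.8726] 26.4 px [315.7727 287.2792]
```

View pics/w11.png

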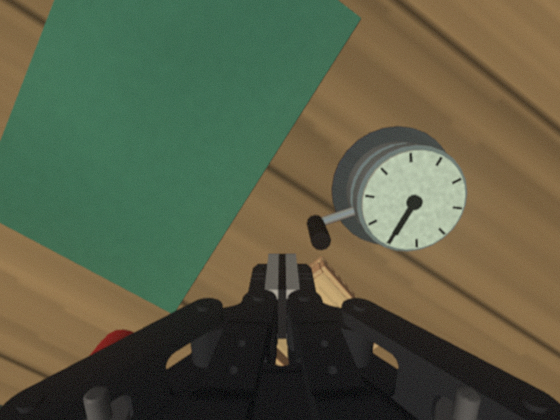

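View pics/s11.png

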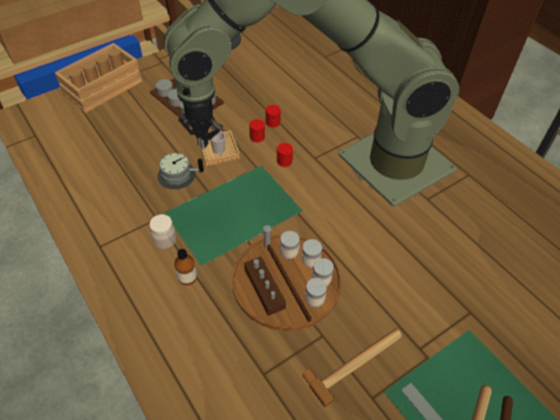

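>>> send_rows(motion="1 -1 0.5 0 0 0 0.23;1 -1 0.5 0 0 0 0;1 -0.33 0 1 0 0 0;1 0 0 1 0 0 0;1 0 0 1 0 0 0;1 0 0 1 0 0 0;1 0 0 0.6 0 0 0;1 0 0 0 0 0 0;1 0 0 0 0 0 0")

```text
time: 30.98
tool_pos: [0.4989, -0.3045, 0.2145]
ee_rot: [-179.9, -0.0, 31.7]
ft_force: [-0.6, 0.2, 0.5]
gripper_width: 0.0004
```

```bash
python3 -c "
from h import *
to(.4998,-.3073,.2134,31.6)
s=cam('wrist');cv2.imwrite('pics/w12.png',s['frame']);comps(s,.072,.006,60,(.48,.6,-.35,-.22))
"
```

```text
t 30.98 pos [ 0.4989 -0.3045  0.2145] rpy [-179.9446   -0.0003   31.701 ] F [-0.637  0.16   0.45 ] w 0.0004 q7 -35.47116733087562
  shift units [-0.0297  0.1128  0.0445] turn units [-0.0092 -0.      0.0168]
0.072 1479 mid [ 0.5356 -0.2884  0.0717] size [0.0155 0.0156 0.0112] circ [ 535.458  -288.5444] 8.0 px [296.451  206.9053]
0.072 751 mid [ 0.5036 -0.3016  0.072 ] size [0.0147 0.0235 0.0119] circ [ 503.4144 -301.6996] 13.6 px [281.7696 281.8069]
```

View pics/w12.png

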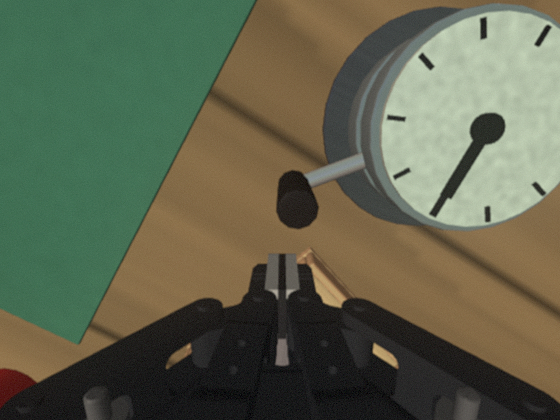

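>>> send_rows(motion="1 0.8 0.1 0 0 0 0;1 0.8 0 0 0 0 0;1 0.6 0 0 0 0 0;1 0.5 0 0 0 0 0;1 0.1 0 0 0 0 0;1 0 0 0 0 0 0;1 0 0 0 0 0 0")

```text
time: 31.62
tool_pos: [0.5595, -0.2703, 0.2157]
ee_rot: [-180.0, 0.0, 31.7]
ft_force: [-6.3, -0.2, -1.5]
gripper_width: 0.0002
```

```bash
python3 -c "
from h import *
to(.4998,-.3073,.2134,31.6)
s=cam('wrist');cv2.imwrite('pics/w13.png',s['frame']);comps(s,.072,.006,60,(.48,.62,-.35,-.22))
"
```

```text
t 31.62 pos [ 0.5595 -0.2703  0.2157] rpy [-179.9964    0.0257   31.6577] F [-6.2793 -0.2347 -1.5029] w 0.0002 q7 -39.282701176828276
  shift units [-2.8102  0.0062  0.0948] turn units [-0.0006  0.0043  0.0096]
0.072 1958 mid [ 0.5698 -0.2662  0.072 ] size [0.0257 0.0261 0.012 ] circ [ 568.9365 -264.6269] 14.7 px [281.451  265.5654]
```

View pics/w13.png

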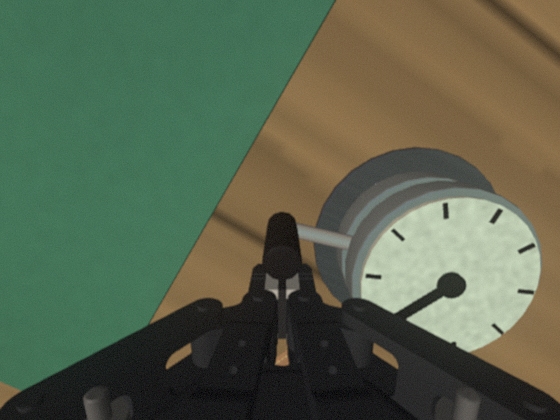

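>>> send_rows(motion="1 0.2 0 0 0 0 0;1 0.15 0 0 0 0 0;1 0 0 0 0 0 0;1 0 0 0 0 0 0")

```text
time: 32.0
tool_pos: [0.5668, -0.2668, 0.2159]
ee_rot: [179.9, 0.0, 31.6]
ft_force: [-4.5, -7.3, -2.5]
gripper_width: -0.0004
```

>>> send_rows(motion="1 0.15 0 0 0 0 0;1 0 0 0 0 0 0;1 0 0 0 0 0 0")

```text
time: 32.25
tool_pos: [0.5692, -0.2658, 0.2159]
ee_rot: [179.9, 0.2, 31.5]
ft_force: [-10.2, -11.8, 0.3]
gripper_width: 0.0004
```

```bash
python3 -c "
from h import *
to(.4998,-.3073,.2134,31.6)
"
```

```text
t 32.25 pos [ 0.5692 -0.2658  0.2159] rpy [179.898    0.1909  31.5474] F [-10.2008 -11.7772   0.2583] w 0.0004 q7 -39.957498759836106
  shift units [-3.2326 -0.0372  0.111 ] turn units [ 0.017   0.0318 -0.0087]
```

>>> send_rows(motion="1 0.12 0 0 0 0 0;1 0 0 0 0 0 0;1 0 0 0 0 0 0")

```text
time: 32.5
tool_pos: [0.5704, -0.2654, 0.2158]
ee_rot: [180.0, 0.4, 31.5]
ft_force: [-22.9, -16.2, 6.3]
gripper_width: -0.0002
```

```bash
python3 -c "
from h import *
to(.4998,-.3073,.2134,31.6)
s=cam('wrist');cv2.imwrite('pics/w14.png',s['frame']);comps(s,.056,.003,200,(.54,.66,-.4,-.22))
"
```

```text
t 32.5 pos [ 0.5704 -0.2654  0.2158] rpy [179.9557   0.4166  31.4791] F [-22.8693 -16.2188   6.315 ] w -0.0002 q7 -40.11736111146265
  shift units [-3.2815 -0.044   0.12  ] turn units [ 0.0073  0.0694 -0.0201]
0.056 17292 mid [ 0.6099 -0.3353  0.056 ] size [0.0659 0.087  0.006 ] circ [ 600.4241 -336.2106] 44.5 px [450.7276 278.4447]
0.056 248 mid [ 0.5595 -0.3332  0.0555] size [0.0083 0.0204 0.0048] circ [ 559.4611 -333.1687] 10.9 px [384.3024 355.4637]
```

View pics/w14.png

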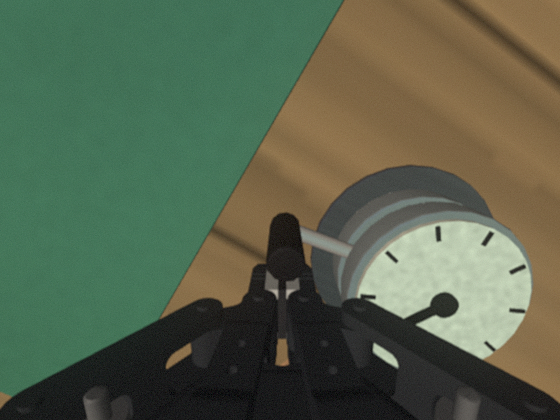

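>>> send_rows(motion="1 -0.9 0 0 0 0 0;1 -0.9 0 0 0 0 0;1 -0.8 0 0 0 0 0;1 -0.82 0 0 0 0 0;1 0 0 0 0 0 0;1 0 0 0 0 0 0;1 0 0 0 0 0 0;1 0 0 0 0 0 0;1 0 0 0 0 0 0")

```text
time: 33.3
tool_pos: [0.5006, -0.3066, 0.2147]
ee_rot: [180.0, -0.0, 31.7]
ft_force: [0.5, 1.0, -0.0]
gripper_width: 0.0003
```

```bash
python3 -c "
from h import *
to(.4998,-.3073,.2134,31.6)
s=cam('wrist');cv2.imwrite('pics/w15.png',s['frame']);comps(s,.072,.006,60,(.48,.6,-.35,-.22))
"
```

```text
t 33.3 pos [ 0.5006 -0.3066  0.2147] rpy [179.9872  -0.033   31.6834] F [ 0.52    1.0338 -0.0377] w 0.0003 q7 -35.32055393618362
  shift units [-0.0438  0.0064  0.0527] turn units [ 0.0021 -0.0055  0.0139]
0.072 1470 mid [ 0.5356 -0.2885  0.0718] size [0.0155 0.0157 0.0115] circ [ 535.4733 -288.4243] 7.9 px [288.8592 207.817 ]
0.072 777 mid [ 0.5054 -0.3038  0.072 ] size [0.0148 0.0235 0.0119] circ [ 505.2425 -303.8448] 13.6 px [281.3488 281.6731]
```

View pics/w15.png

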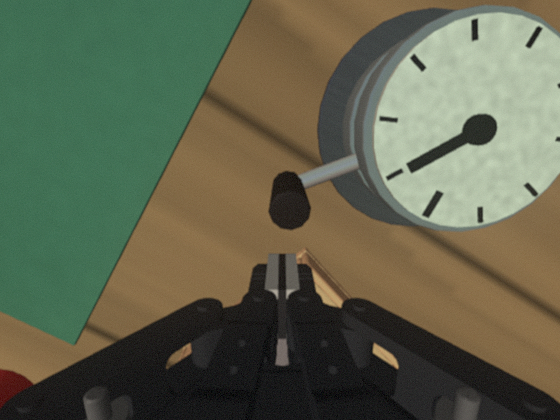

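>>> send_rows(motion="1 0.8 0 0 0 0 0;1 0.8 0 0 0 0 0;1 0.7 0 0 0 0 0;1 0.6 0 0 0 0 0;1 0.3 0 0 0 0 0;1 0.12 0 0 0 0 0;1 0.1 0 0 0 0 0;1 0 0 0 0 0 0;1 0 0 0 0 0 0;1 0 0 0 0 0 0")

```text
time: 34.18
tool_pos: [0.5701, -0.2647, 0.2138]
ee_rot: [-179.9, 0.5, 31.5]
ft_force: [-24.1, -13.1, 5.7]
gripper_width: -0.0001
```

>>> send_rows(motion="1 -0.9 0 0 0 0 0;1 -0.9 0 0 0 0 0;1 -0.8 0 0 0 0 0;1 -0.82 0 0 0 0 0;1 0 0 0 0 0 0;1 0 0 0 0 0 0;1 0 0 0 0 0 0;1 0 0 0 0 0 0;1 0 0 0 0 0 0")

```text
time: 34.93
tool_pos: [0.5006, -0.3065, 0.2144]
ee_rot: [-180.0, -0.0, 31.7]
ft_force: [0.9, 0.2, 0.5]
gripper_width: -0.0004
```

```bash
python3 -c "
from h import *
to(.4998,-.3073,.2134,31.6)
s=cam('wrist');cv2.imwrite('pics/w16.png',s['frame']);comps(s,.072,.006,60,(.48,.6,-.35,-.22))
"
```

```text
t 34.93 pos [ 0.5006 -0.3065  0.2144] rpy [-179.9928   -0.0212   31.6799] F [0.8751 0.212  0.4595] w -0.0004 q7 -35.27435965647017
  shift units [-0.044   0.0082  0.0387] turn units [-0.0012 -0.0035  0.0133]
0.072 1475 mid [ 0.5356 -0.2885  0.0718] size [0.0158 0.0155 0.0115] circ [ 535.4005 -288.4903] 8.1 px [289.2393 208.0712]
0.072 768 mid [ 0.5054 -0.3038  0.0719] size [0.0149 0.0231 0.0118] circ [ 505.1267 -303.7741] 13.6 px [281.793  281.9206]
```

View pics/w16.png

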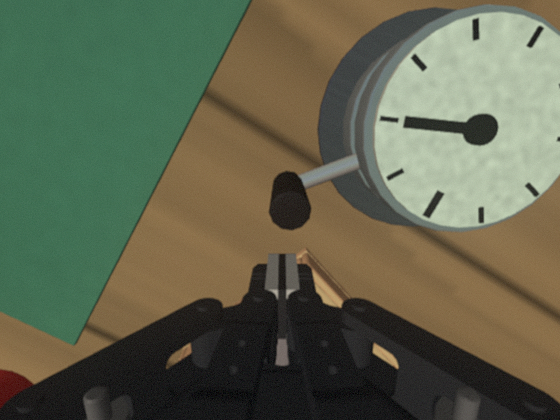

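The pointer is at the second mark (389,119). I'll make the next two strokes the same way.

>>> send_rows(motion="1 0.8 0 0 0 0 0;1 0.8 0 0 0 0 0;1 0.7 0 0 0 0 0;1 0.6 0 0 0 0 0;1 0.3 0 0 0 0 0;1 0.12 0 0 0 0 0;1 0.1 0 0 0 0 0;1 0 0 0 0 0 0;1 0 0 0 0 0 0;1 0 0 0 0 0 0")

```text
time: 35.82
tool_pos: [0.5701, -0.2647, 0.2138]
ee_rot: [-179.9, 0.5, 31.5]
ft_force: [-23.8, -13.4, 6.3]
gripper_width: 0.0002
```

>>> send_rows(motion="1 -0.9 0 0 0 0 0;1 -0.9 0 0 0 0 0;1 -0.8 0 0 0 0 0;1 -0.82 0 0 0 0 0;1 0 0 0 0 0 0;1 0 0 0 0 0 0;1 0 0 0 0 0 0;1 0 0 0 0 0 0;1 0 0 0 0 0 0")

```text
time: 36.57
tool_pos: [0.5006, -0.3065, 0.2144]
ee_rot: [-180.0, -0.0, 31.7]
ft_force: [0.8, 1.1, -0.6]
gripper_width: 0.0002
```

>>> send_rows(motion="1 0.8 0 0 0 0 0;1 0.8 0 0 0 0 0;1 0.7 0 0 0 0 0;1 0.6 0 0 0 0 0;1 0.3 0 0 0 0 0;1 0.12 0 0 0 0 0;1 0.1 0 0 0 0 0;1 0 0 0 0 0 0;1 0 0 0 0 0 0;1 0 0 0 0 0 0")

```text
time: 37.4
tool_pos: [0.5702, -0.2646, 0.2137]
ee_rot: [-179.9, 0.5, 31.5]
ft_force: [-24.7, -13.5, 5.8]
gripper_width: -0.0003
```

>>> send_rows(motion="1 -0.9 0 0 0 0 0;1 -0.9 0 0 0 0 0;1 -0.8 0 0 0 0 0;1 -0.82 0 0 0 0 0;1 0 0 0 0 0 0;1 0 0 0 0 0 0;1 0 0 0 0 0 0;1 0 0 0 0 0 0;1 0 0 0 0 0 0")

```text
time: 38.15
tool_pos: [0.5006, -0.3065, 0.2143]
ee_rot: [-180.0, -0.0, 31.7]
ft_force: [0.2, 0.3, 1.0]
gripper_width: 0.0
```

```bash
python3 -c "
from h import *
to(.4998,-.3073,.2134,31.6)
s=cam('wrist');cv2.imwrite('pics/w17.png',s['frame']);comps(s,.072,.006,60,(.48,.6,-.35,-.22))
"
```

```text
t 38.15 pos [ 0.5006 -0.3065  0.2143] rpy [-179.9897   -0.02     31.6853] F [0.2494 0.3441 1.0072] w 0.0 q7 -35.16850447392938
  shift units [-0.0452  0.0091  0.0377] turn units [-0.0017 -0.0033  0.0142]
0.072 1481 mid [ 0.5355 -0.2885  0.0719] size [0.0156 0.0157 0.0117] circ [ 535.4574 -288.505 ] 8.0 px [289.3133 208.0587]
0.072 765 mid [ 0.5054 -0.3037  0.072 ] size [0.0149 0.0235 0.012 ] circ [ 505.0402 -303.8604] 13.6 px [281.4183 281.9033]
```

View pics/w17.png

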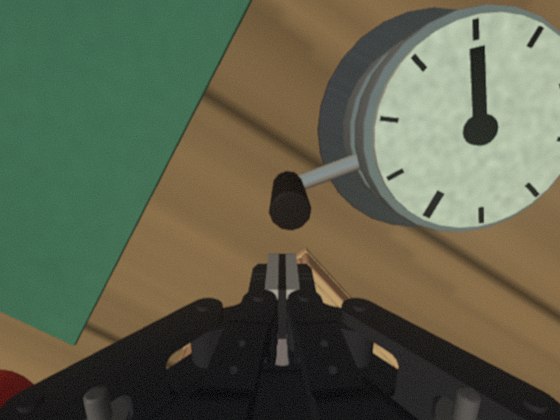

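>>> send_rows(motion="1 0 0 -1 0 0 0;1 0 0 -1 0 0 0;1 0 0 -1 0 0 0;1 0 0 -1 0 0 0;0 0 0 -0.6 0 0 0;0 0.6 -0.5 0 0 0 -1;0 0.6 -0.5 0 0 0 -1;0 0.6 -0.5 0 0 0 -1;0 0.6 -0.5 0 0 0 -1;0 0.6 -0.5 0 0 0 -1")

```text
time: 39.03
tool_pos: [0.5115, -0.2099, 0.3294]
ee_rot: [180.0, -0.0, 62.0]
ft_force: [-0.0, -0.7, -0.6]
gripper_width: 0.043
```

>>> send_rows(motion="0 0.8 0 0 0 0 -1;0 0.8 0 0 0 0 -1;0 0.8 0 0 0 0 -1;0 1 0 0 0 0 -0.2;0 1 0 0 0 0 0;0 0 0 0 0 0 0;0 0 0 0 0 0 0")

```text
time: 39.62
tool_pos: [0.5427, -0.1054, 0.3295]
ee_rot: [180.0, -0.0, 81.0]
ft_force: [1.4, -1.5, 0.6]
gripper_width: 0.0424
```

```bash
python3 -c "
from h import *
to(.5244,.053,.33,80.85)"; python3 chk.py pics/w18.png
```

```text
t 39.62 pos [ 0.5427 -0.1054  0.3295] rpy [179.9957  -0.0185  80.9543] F [ 1.4476 -1.5032  0.6355] w 0.0424 q7 -17.06050054274911
  shift units [ 6.1405 -1.7175 -0.0178] turn units [ 0.0007 -0.0031  0.0174]
wrist
scene
0.062 54 mid [0.4912 0.1156 0.0619] size [0.0424 0.0407 0.0118] circ [491.6535 112.5521] 24.1 px [288.6852 250.3889]
0.062 51 mid [0.461  0.1683 0.0619] size [0.0404 0.0348 0.0116] circ [459.3976 166.2952] 23.7 px [309.9608 259.2353]
0.062 840 mid [0.6073 0.1651 0.0621] size [0.0717 0.1562 0.0118] circ [608.3032 164.9732] 78.3 px [264.3893 284.7619]
0.062 59 mid [0.5214 0.2641 0.062 ] size [0.0423 0.0453 0.0119] circ [518.6765 261.546 ] 25.4 px [314.5763 298.4915]
0.088 249 mid [0.4888 0.1066 0.0881] size [0.0499 0.0515 0.0118] circ [487.8676 105.313 ] 27.2 px [289.2892 239.2651]
0.088 273 mid [0.4562 0.1615 0.0881] size [0.05   0.0488 0.0118] circ [456.2575 161.7707] 26.5 px [311.6484 248.2198]
0.088 282 mid [0.4681 0.224  0.0882] size [0.0509 0.0518 0.0113] circ [468.0314 224.0273] 26.0 px [322.5993 267.4007]
0.088 316 mid [0.5173 0.2599 0.0879] size [0.0499 0.0506 0.0118] circ [517.5273 259.1693] 26.9 px [315.6835 287.3892]
side
0.062 491 mid [0.6076 0.1657 0.062 ] size [0.0713 0.1533 0.0119] circ [606.8839 166.4362] 77.9 px [235.1405 255.5804]
0.088 170 mid [0.4889 0.1068 0.0881] size [0.0491 0.0508 0.0118] circ [487.9986 106.3327] 26.0 px [275.6882 237.1235]
0.088 191 mid [0.4568 0.1624 0.088 ] size [0.0498 0.0536 0.0119] circ [457.1226 162.1169] 27.0 px [284.0209 251.5759]
0.088 202 mid [0.4686 0.2249 0.088 ] size [0.0485 0.053  0.0119] circ [469.1255 224.5543] 27.1 px [277.9653 267.9208]
0.088 213 mid [0.5173 0.259  0.088 ] size [0.048  0.0504 0.0118] circ [516.4166 259.2221] 26.8 px [259.9765 276.5117]
```

View pics/w18.png

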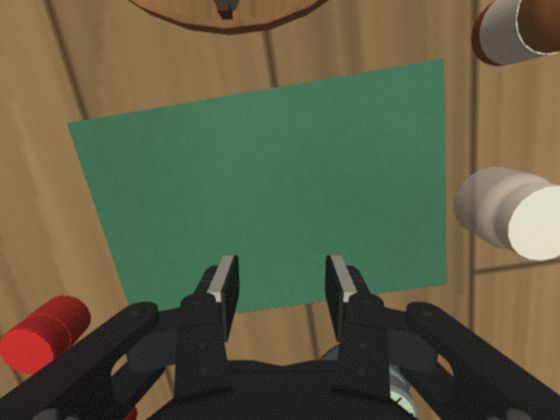

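>>> send_rows(motion="0 1 -0.4 0 0 0 0;0 1 -0.4 0 0 0 0;0 1 -0.5 0 0 0 0;0 1 -0.42 0 0 0 0;0 1 0 0 0 0 0;0 0 0 0 0 0 0;0 0 0 0 0 0 0;0 0 0 0 0 0 0")

```text
time: 40.43
tool_pos: [0.5199, 0.0225, 0.3294]
ee_rot: [180.0, 0.0, 80.8]
ft_force: [0.1, -0.2, 0.2]
gripper_width: 0.0424
```

```bash
python3 -c "
from h import *
to(.5244,.053,.252,80.85)
s=cam('wrist');cv2.imwrite('pics/w19.png',s['frame']);comps(s,.109,.004,200,(.48,.6,-.0,.15)); comps(s,.089,.004,500,(.4,.56,.05,.32))"
```

```text
t 40.43 pos [0.5199 0.0225 0.3294] rpy [179.9977   0.0312  80.7505] F [ 0.0521 -0.2299  0.1795] w 0.0424 q7 -30.263424982280718
  shift units [ 1.2348 -0.0199  3.0963] turn units [ 0.0004  0.0052 -0.0166]
0.109 732 mid [0.5256 0.0569 0.1107] size [0.0215 0.0215 0.0046] circ [525.6778  56.9137] 10.9 px [283.5164 181.4003]
0.089 5452 mid [0.4547 0.1542 0.089 ] size [0.0503 0.0433 0.008 ] circ [454.2003 157.684 ] 25.7 px [140.0736  34.5123]
0.089 4993 mid [0.4861 0.1033 0.089 ] size [0.05   0.0507 0.008 ] circ [485.8643 103.3593] 25.7 px [211.0166 113.4356]
```

View pics/w19.png

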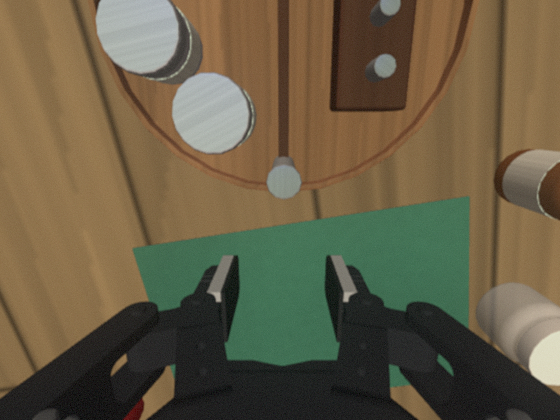

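>>> send_rows(motion="0 0.7 0 0 0 0 0;0 0.53 0 0.3 0 0 0;0 0 0 0.8 0 0 0;0 0 0 1 0 0 0;0 0 0 0.7 0 0 0;0 0 0 0.3 0 0 0;0 0 0 0 0 0 0;0 0 0 0 0 0 0")

```text
time: 41.15
tool_pos: [0.5249, 0.0534, 0.2525]
ee_rot: [180.0, -0.0, 80.8]
ft_force: [-0.3, 0.4, 0.5]
gripper_width: 0.043
```

```bash
python3 -c "
from h import *
to(.525,.053,.252,80.85)
s=cam('wrist');cv2.imwrite('pics/w20.png',s['frame']);cv2.imwrite('pics/s20.png',cv2.resize(ctrl.snapshot('scene')['frame'][170:340,180:380],None,fx=3,fy=3))"
```

```text
t 41.15 pos [0.5249 0.0534 0.2525] rpy [179.9902  -0.0011  80.7689] F [-0.3165  0.4309  0.4846] w 0.043 q7 -35.22850862556796
  shift units [-0.0151  0.0046  0.0192] turn units [ 0.0016 -0.0002 -0.0135]
```

View pics/w20.png

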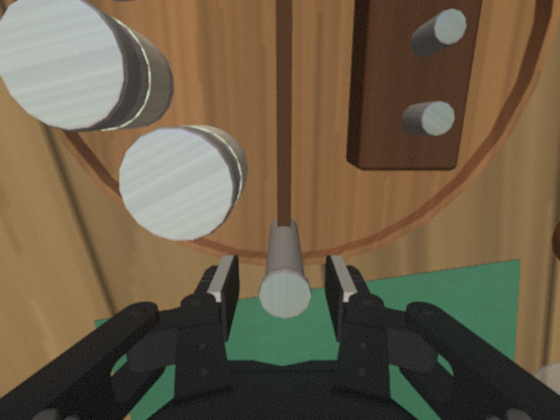

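View pics/s20.png

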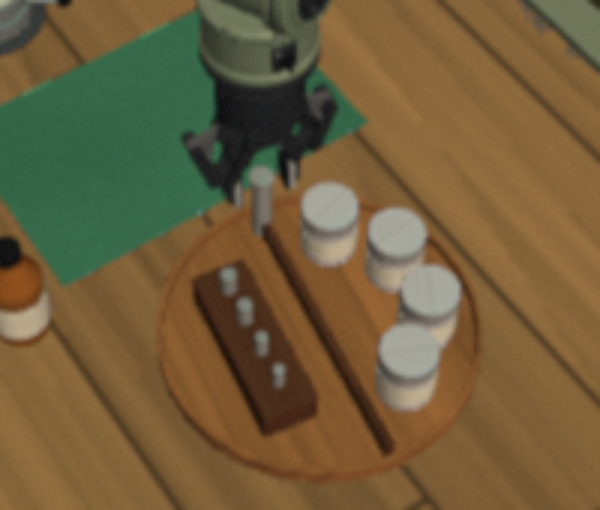

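>>> send_rows(motion="1 0 0 0 0 0 0;1 0 0 0 0 0 0;1 0 0 0 0 0 0;1 0 0 0 0 0 0;1 0 0 0 0 0 0")

```text
time: 41.67
tool_pos: [0.5253, 0.0537, 0.2529]
ee_rot: [179.8, -0.0, 80.8]
ft_force: [3.2, -2.8, 8.5]
gripper_width: 0.0191
```

>>> send_rows(motion="1 0.002 0.1 0 0 0 -0.2;1 0.005 0.2 0 0 0 -0.4;1 0.007 0.254 0 0 0 -0.5;1 0.007 0.254 0 0 0 -0.5;1 0.007 0.254 0 0 0 -0.5;1 0.007 0.254 0 0 0 -0.5;1 0.007 0.254 0 0 0 -0.5;1 0.007 0.254 0 0 0 -0.5")

```text
time: 42.33
tool_pos: [0.5708, 0.0549, 0.253]
ee_rot: [179.9, 0.0, 102.5]
ft_force: [0.5, -2.4, 8.0]
gripper_width: 0.0193
```

```bash
cat > arc.py <<'E'
from h import *
import sys
a=float(sys.argv[1]);c=np.array([.5437,.1731]);v=np.array([.5249,.0534])-c
t=np.radians(a);p=c+np.array([[np.cos(t),-np.sin(t)],[np.sin(t),np.cos(t)]])@v
to(p[0],p[1],.2525,80.77+a)
E
python3 arc.py 21.6
```

```text
t 42.33 pos [0.5708 0.0549 0.253 ] rpy [179.8945   0.0487 102.5171] F [ 0.4635 -2.3873  7.9852] w 0.0193 q7 -18.025389717889936
  shift units [ 0.0055 -0.0192  0.019 ] turn units [0.0176 0.0081 0.0245]
```

>>> send_rows(motion="1 0.007 0.254 0 0 0 -0.5;1 0.007 0.254 0 0 0 -0.5;1 0.007 0.254 0 0 0 -0.5;1 0.007 0.254 0 0 0 -0.5;1 0.007 0.254 0 0 0 -0.5;1 0.007 0.254 0 0 0 -0.5;1 0.007 0.254 0 0 0 -0.5;1 0.007 0.254 0 0 0 -0.5;1 0.007 0.254 0 0 0 -0.5;1 0.007 0.254 0 0 0 -0.5")

```text
time: 43.17
tool_pos: [0.6268, 0.0835, 0.253]
ee_rot: [179.9, 0.2, 132.5]
ft_force: [4.7, -4.4, 5.4]
gripper_width: 0.0192
```

```bash
python3 arc.py 51.6
```

```text
t 43.17 pos [0.6268 0.0835 0.253 ] rpy [179.9179   0.1565 132.4895] F [ 4.6853 -4.4132  5.3885] w 0.0192 q7 7.2113473662026655
  shift units [ 0.0398 -0.0143  0.0215] turn units [0.0137 0.0261 0.0199]
```

>>> send_rows(motion="1 0.01 0.254 0 0 0 -0.5;1 0.01 0.254 0 0 0 -0.5;1 0.01 0.254 0 0 0 -0.5;1 0.01 0.254 0 0 0 -0.5;1 0.01 0.254 0 0 0 -0.5;1 0.007 0.254 0 0 0 -0.5;1 0.007 0.254 0 0 0 -0.5;1 0.007 0.254 0 0 0 -0.5;1 0.007 0.254 0 0 0 -0.5;1 0.007 0.254 0 0 0 -0.5")

```text
time: 44.0
tool_pos: [0.6608, 0.1365, 0.2531]
ee_rot: [180.0, 0.3, 162.4]
ft_force: [14.1, -5.1, 0.9]
gripper_width: 0.0189
```

>>> send_rows(motion="1 0.005 0.2 0 0 0 -0.4;1 0.005 0.2 0 0 0 -0.4;1 0.005 0.2 0 0 0 -0.4;1 0.003 0.1 0 0 0 -0.2;1 0 0 0 0 0 0;1 0 0 0 0 0 0")

```text
time: 44.5
tool_pos: [0.6649, 0.154, 0.2532]
ee_rot: [179.9, 0.4, 170.7]
ft_force: [21.5, -0.1, -1.2]
gripper_width: 0.0191
```

```bash
python3 arc.py 90;python3 -c "
from h import *
s=cam('scene');cv2.imwrite('pics/s21.png',cv2.resize(s['frame'][170:340,180:380],None,fx=3,fy=3))"
```

```text
t 44.5 pos [0.6649 0.154  0.2532] rpy [179.8924   0.381  170.7335] F [21.4777 -0.1068 -1.1618] w 0.0191 q7 39.365300415990795
  shift units [0.0629 0.0035 0.0286] turn units [ 0.0179  0.0635 -0.006 ]
```

View pics/s21.png

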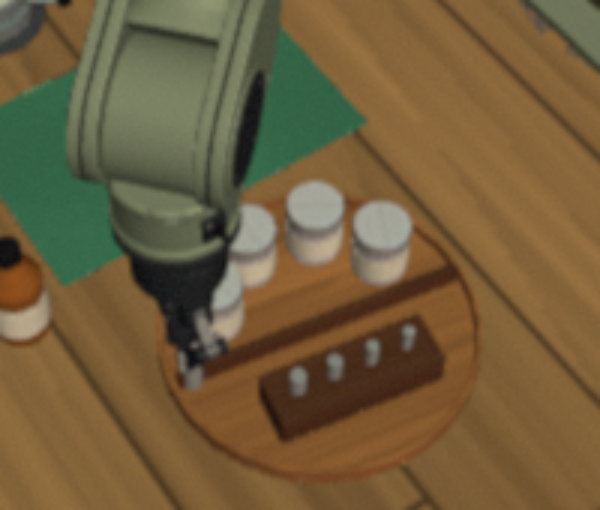

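>>> send_rows(motion="1 -0.12 0 0 0 0 0;1 0 0 0 0 0 0;0 0 0 0 0 0 0;0 0 0 0 0 0 0;0 0 0 0 0 0 0;0 0 0 0 0 0 0;0 0 0 0 0 0 0")

```text
time: 45.13
tool_pos: [0.6662, 0.154, 0.252]
ee_rot: [-180.0, -0.0, 170.8]
ft_force: [-0.4, -0.2, 0.0]
gripper_width: 0.0424
```

```bash
python3 arc.py 90;python3 -c "
from h import *
s=cam('wrist');cv2.imwrite('pics/w22.png',s['frame']);comps(s,.109,.004,200,(.5,.75,0.05,.25))"
```

```text
t 45.13 pos [0.6662 0.154  0.252 ] rpy [-179.9976   -0.0068  170.8164] F [-0.449  -0.2343  0.0334] w 0.0424 q7 39.77090285985273
  shift units [ 0.1107 -0.0064 -0.0218] turn units [-0.0004 -0.0011  0.0077]
0.109 1792 mid [0.6605 0.1546 0.1091] size [0.0222 0.0215 0.0079] circ [660.5852 154.7747] 11.2 px [283.6194 293.6367]
0.109 446 mid [0.6613 0.1268 0.109 ] size [0.0238 0.0144 0.008 ] circ [661.0131 128.6501] 12.3 px [218.6749 289.7152]
0.109 322 mid [0.6687 0.1773 0.109 ] size [0.0227 0.0099 0.008 ] circ [669.0134 176.9011] 11.9 px [337.8416 291.0932]
```

View pics/w22.png

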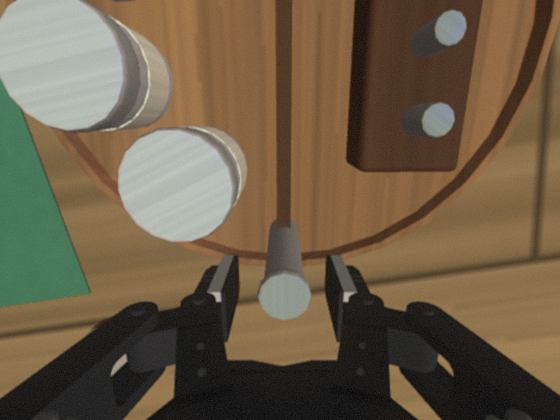

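>>> send_rows(motion="0 0 0 -0.5 0 0 0;0 0 0 -1 0 0 0;0 0 0 -1 0 0 0;0 0 0 -1 0 0 0;0 0 0 -1 0 0 0;0 -1 0 -0.5 0 0 0;0 -1 0 0 0 0 0;0 0 0 0 0 0 0")

```text
time: 45.85
tool_pos: [0.7182, 0.1446, 0.3786]
ee_rot: [179.9, 0.2, 170.6]
ft_force: [0.5, 0.2, -0.8]
gripper_width: 0.0424
```

```bash
python3 -c "
from h import *
to(.66,.15,.35,170)
s=cam('wrist');cv2.imwrite('pics/w23.png',s['frame']);comps(s,.109,.004,100,(.5,.75,0.05,.25));comps(s,.089,.004,500,(.4,.7,.0,.32))
s=cam('side');cv2.imwrite('pics/d23.png',s['frame']);comps(s,.088,.006,50,(.4,.7,.0,.32));comps(s,.062,.006,50,(.35,.7,-.45,-.0))
s=cam('scene');cv2.imwrite('pics/s23.png',s['frame']);comps(s,.088,.006,50,(.4,.7,.0,.32));comps(s,.062,.006,50,(.35,.7,-.45,-.0))"
```

```text
t 45.85 pos [0.7182 0.1446 0.3786] rpy [179.8938   0.2116 170.6146] F [ 0.4542  0.2497 -0.785 ] w 0.0424 q7 51.43306169172974
  shift units [ 2.3361 -0.1689  1.1357] turn units [0.0179 0.0352 0.1025]
0.109 512 mid [0.6612 0.1544 0.1112] size [0.0212 0.0211 0.0035] circ [661.1594 154.4272] 10.7 px [282.9023 140.082 ]
0.089 3069 mid [0.5667 0.0834 0.089 ] size [0.0378 0.0505 0.008 ] circ [561.4832  83.0799] 25.6 px [165.3063  23.506 ]
0.089 3520 mid [0.6147 0.1149 0.0891] size [0.0506 0.05   0.0079] circ [614.4899 114.689 ] 25.5 px [222.5991  85.377 ]
0.088 164 mid [0.5621 0.0874 0.0882] size [0.0507 0.0521 0.0116] circ [562.7553  87.1292] 27.1 px [253.622  230.0305]
0.088 166 mid [0.4992 0.0968 0.0876] size [0.0492 0.051  0.0111] circ [499.1171  97.4285] 26.2 px [272.6566 234.6325]
0.088 174 mid [0.6161 0.1179 0.0879] size [0.0493 0.0522 0.0116] circ [617.632  117.1237] 27.0 px [234.9713 236.2759]
0.088 184 mid [0.4628 0.1467 0.0883] size [0.048  0.0529 0.0115] circ [463.1844 146.4849] 26.7 px [282.5543 247.9457]
0.062 56 mid [ 0.4637 -0.3697  0.0615] size [0.0484 0.0573 0.0109] circ [ 461.5556 -369.6981] 29.0 px [295.0893 149.5179]
0.088 258 mid [0.4989 0.0994 0.088 ] size [0.0493 0.0507 0.0119] circ [496.8383  99.4869] 27.4 px [284.0271 239.1938]
0.088 261 mid [0.4629 0.147  0.0881] size [0.0505 0.0516 0.0115] circ [462.3923 146.5554] 27.0 px [306.4943 245.4559]
0.088 261 mid [0.5611 0.0868 0.0882] size [0.0498 0.0503 0.0113] circ [561.2789  87.2568] 26.6 px [261.4023 246.9617]
0.088 282 mid [0.6148 0.1183 0.0881] size [0.0502 0.0509 0.0117] circ [613.8474 118.0082] 26.4 px [250.2943 265.3511]
```

View pics/w23.png

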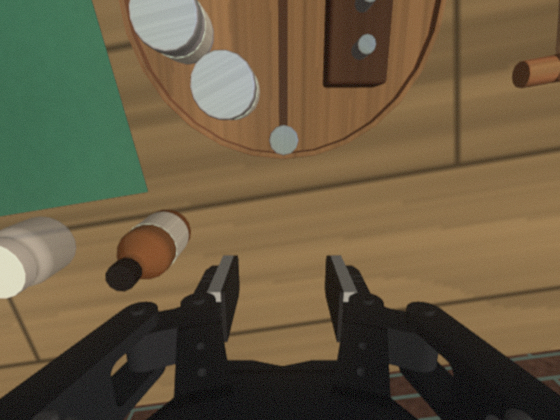

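View pics/d23.png

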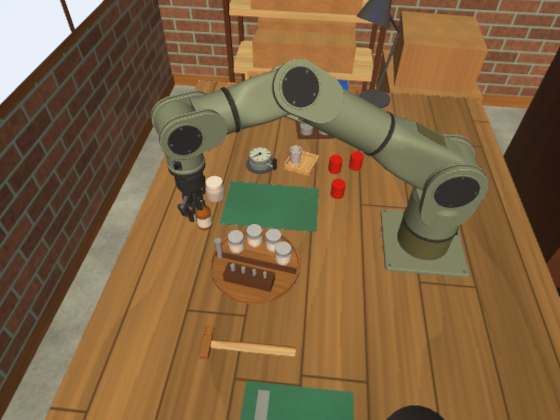

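View pics/s23.png

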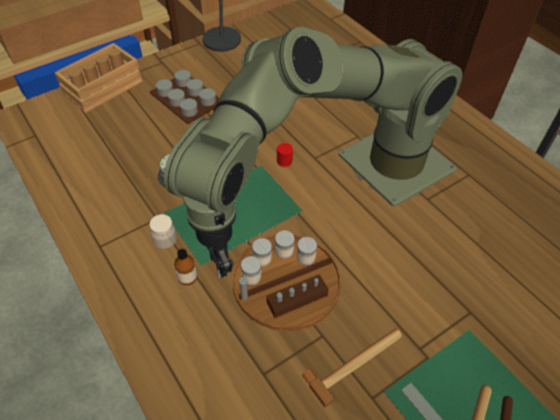

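```bash
python3 -c "
from h import *
a=np.array([.7182,.1446]);y=170.6
# preview of a row list
for i in range(15):
  r=np.radians(y);tx,ty=(.5,-.9) if i<8 else (-.5,-.9)
  a=a+.025*(tx*np.array([np.cos(r),np.sin(r)])+ty*np.array([np.sin(r),-np.cos(r)]));y-=6
  print(i,a,y)"
```

```text
0 [0.7022 0.1244] 164.6
1 [0.6842 0.1061] 158.6
2 [0.6643 0.0897] 152.6
3 [0.6429 0.0755] 146.6
4 [0.62   0.0636] 140.6
5 [0.5961 0.0541] 134.6
6 [0.5713 0.0472] 128.6
7 [0.5459 0.0429] 122.6
8 [0.5337 0.0203] 116.6
9 [ 0.5192 -0.001 ] 110.6
10 [ 0.5025 -0.0206] 104.6
11 [ 0.4839 -0.0384] 98.6
12 [ 0.4635 -0.0541] 92.6
13 [ 0.4416 -0.0676] 86.6
14 [ 0.4184 -0.0787] 80.6
```

```bash
python3 -c "
import cv2
a=cv2.imread('pics/d23.png')[130:190,230:340];cv2.imwrite('pics/d23z.png',cv2.resize(a,None,fx=6,fy=6,interpolation=cv2.INTER_CUBIC))"
```

```text
(no output)
```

View pics/d23z.png

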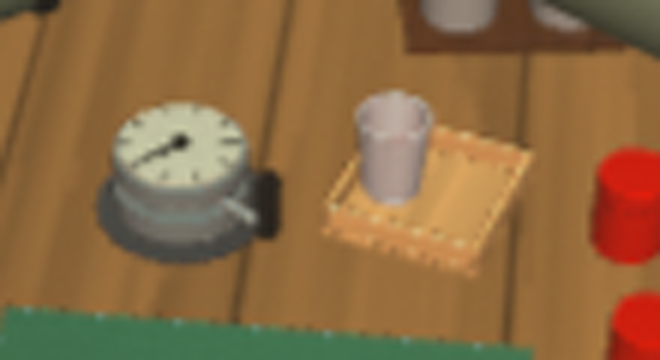

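>>> send_rows(motion="0 0.5 -0.9 0 0 0 1;0 0.5 -0.9 0 0 0 1;0 0.5 -0.9 0 0 0 1;0 0.3 -0.9 0 0 0 1;0 0.2 -0.9 0 0 0 1;0 0 -0.9 0 0 0 1;0 -0.2 -0.7 0 0 0 1;0 -0.5 -0.6 0 0 0 1;0 -0.7 -0.5 0 0 0 1;0 -0.9 -0.3 0 0 0 1")

```text
time: 46.83
tool_pos: [0.6024, -0.0395, 0.3778]
ee_rot: [-180.0, -0.0, 110.6]
ft_force: [0.5, -0.4, -0.2]
gripper_width: 0.0429
```

>>> send_rows(motion="0 -1 -0.2 0 0 0 1;0 -1 -0.2 0 0 0 1;0 -1 0 0 0 0 1;0 -1 0 0 0 0 1;0 -1 0 0 0 0 1;-1 -1 0 0 0 0 0;-1 -1 0 0 0 0 0;-1 0 0 0 0 0 0")

```text
time: 47.5
tool_pos: [0.6034, -0.2183, 0.3771]
ee_rot: [-179.9, 0.1, 80.5]
ft_force: [-0.1, -1.8, 0.3]
gripper_width: 0.0775
```

```bash
python3 -c "
from h import *
to(.455,-.38,.35,80.7)"
```

```text
t 47.5 pos [ 0.6034 -0.2183  0.3771] rpy [-179.9427    0.1476   80.5113] F [-0.1415 -1.7863  0.3218] w 0.0775 q7 -5.660617692420247
  shift units [-7.3537 -4.7874  1.1084] turn units [-0.0096  0.0246 -0.0315]
```

>>> send_rows(motion="-1 -1 -0.8 0.2 0 0 0;-1 -1 -0.8 0.2 0 0 0;-1 -1 -0.8 0.2 0 0 0;-1 -1 -0.8 0.2 0 0 0;-1 -1 -0.8 0.2 0 0 0;-1 -1 -0.8 0 0 0 0;-1 -1 0 0 0 0 0;-1 -0.3 0 0 0 0 0;-1 0 0 0 0 0 0;-1 0 0 0 0 0 0")

```text
time: 48.33
tool_pos: [0.4578, -0.3737, 0.3521]
ee_rot: [180.0, -0.1, 80.8]
ft_force: [0.4, 0.9, 0.4]
gripper_width: 0.0855
```

```bash
python3 -c "
from h import *
to(.455,-.38,.35,80.7)
s=cam('wrist');cv2.imwrite('pics/w24.png',s['frame']);comps(s,.061,.006,300,(.35,.55,-.45,-.25));comps(s,.023,.003,100,(.35,.55,-.45,-.25));comps(s,.057,.003,200,(.54,.66,-.4,-.22))
W=cloud(s);m=(W[...,2]>.063)&(np.hypot(W[...,0]-.46,W[...,1]+.372)<.035);P=W[m];print(len(P),np.c_[P,np.ones(len(P))].shape)
A=np.c_[P[:,:2],np.ones(len(P))];print('tilt plane',np.linalg.lstsq(A,P[:,2],rcond=None)[0])"
```

```text
t 48.33 pos [ 0.4578 -0.3737  0.3521] rpy [179.9999  -0.057   80.8374] F [0.4165 0.933  0.4365] w 0.0855 q7 9.47988323145196
  shift units [-0.2677 -0.0718  0.0841] turn units [ 0.     -0.0095  0.0229]
0.061 779 mid [ 0.4608 -0.3701  0.061 ] size [0.049 0.049 0.012] circ [ 460.6754 -370.3612] 24.8 px [286.0026 206.8909]
0.023 1856 mid [ 0.4348 -0.3586  0.023 ] size [0.136  0.1344 0.006 ] circ [ 434.3208 -358.7072] 76.7 px [250.9962 180.0668]
0.057 8070 mid [ 0.5979 -0.3377  0.057 ] size [0.0879 0.086  0.006 ] circ [ 597.9481 -338.2274] 44.0 px [443.3607 135.084 ]
17571 (17571, 4)
tilt plane [0.4707 3.3683 1.2574]
```

View pics/w24.png

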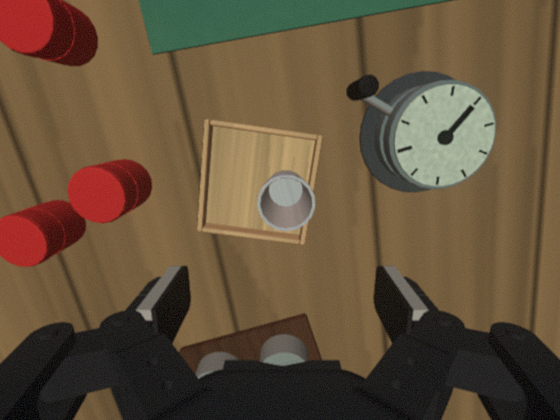

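```bash
python3 -c "
from h import *
to(.4607,-.3703,.207,80.7)
s=cam('wrist');W=cloud(s);r=np.hypot(W[...,0]-.4607,W[...,1]+.3703);P=W[(W[...,2]>.055)&(r<.026)&(r>.0225)]
A=np.c_[P[:,:2]-[.4607,-.3703],np.ones(len(P))];print('rim plane',len(P),np.linalg.lstsq(A,P[:,2],rcond=None)[0])"
```

```text
t 48.38 pos [ 0.4582 -0.3732  0.3521] rpy [179.993   -0.0599  80.8958] F [ 0.3578 -0.1826  0.4098] w 0.0855 q7 9.482767265179826
  shift units [0.126  0.0793 5.8052] turn units [ 0.0011 -0.01    0.0326]
rim plane 2625 [0.9182 4.5234 0.1821]
```

>>> send_rows(motion="-1 0.13 0.08 0.8 0 0 0;-1 0 0 1 0 0 0;-1 0 0 1 0 0 0;-1 0 0 1 0 0 0;-1 0 0 1 0 0 0;-1 0 0 0.6 0 0 0;-1 0 0 0.4 0 0 0;-1 0 0 0 0 0 0;-1 0 0 0 0 0 0")

```text
time: 49.18
tool_pos: [0.4607, -0.3713, 0.2074]
ee_rot: [180.0, -0.0, 80.9]
ft_force: [0.2, 0.7, -0.1]
gripper_width: 0.0855
```

```bash
python3 -c "
from h import *
to(.4607,-.3703,.207,80.7)
s=cam('wrist');cv2.imwrite('pics/w25.png',s['frame'])"
```

```text
t 49.18 pos [ 0.4607 -0.3713  0.2074] rpy [179.9869  -0.0168  80.865 ] F [ 0.2378  0.7464 -0.1164] w 0.0855 q7 4.315639697346571
  shift units [ 0.0377 -0.0064  0.0174] turn units [ 0.0022 -0.0028  0.0275]
```

View pics/w25.png

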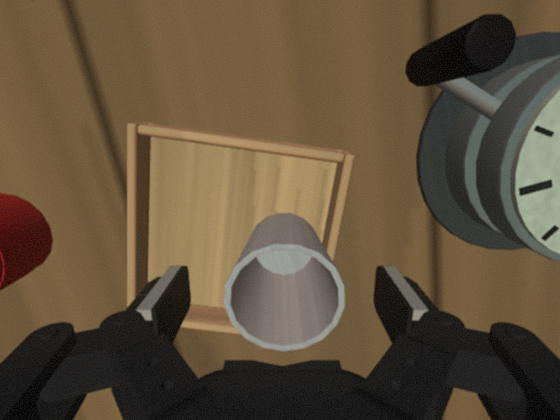

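>>> send_rows(motion="1 0 0 0 0 0 0;1 0 0 0 0 0 0;1 0 0 0 0 0 0;1 0 0 0 0 0 0;1 0 0 0 0 0 0;1 0 0 -0.5 0 0 0;1 0.22 -0.52 0 0 0 0;1 0.22 -0.52 0 0 0 0;1 0 0 0 0 0 0;1 0 0 0.5 0 0 0")

```text
time: 50.07
tool_pos: [0.4366, -0.3572, 0.2093]
ee_rot: [179.8, 0.1, 80.8]
ft_force: [0.9, -0.8, 0.2]
gripper_width: 0.047
```

>>> send_rows(motion="1 0 0 0 0 0 0;1 0 0 0 0 0 0;-1 0 0 0 0 0 0;-1 0 0 0 0 0 0;-1 0 0 0 0 0 0;-1 0 0 -0.5 0 0 0;-1 0 0 -1 0 0 0;-1 0 0 -1 0 0 0;-1 0 0 -1 0 0 0;-1 0 0 -1 0 0 0")

```text
time: 50.9
tool_pos: [0.4362, -0.3567, 0.3208]
ee_rot: [-180.0, -0.0, 80.8]
ft_force: [-1.1, 0.3, -0.6]
gripper_width: 0.0854
```

>>> send_rows(motion="-1 -1 0 -1 0 0 0;-1 -1 0 0 0 0 0;-1 0 0 0 0 0 0;-1 0 0 0 0 0 0")

```text
time: 51.23
tool_pos: [0.4277, -0.4071, 0.3444]
ee_rot: [-180.0, 0.0, 80.7]
ft_force: [0.3, 0.3, -0.2]
gripper_width: 0.0853
```

```bash
python3 -c "
from h import *
to(.4607,-.3703,.207,80.7)
s=cam('wrist');cv2.imwrite('pics/w26.png',s['frame']);comps(s,.061,.006,300,(.35,.55,-.45,-.25))
for n in ('side','scene'):
  s=cam(n);cv2.imwrite('pics/%s26.png'%n,s['frame']);comps(s,.088,.006,50,(.4,.7,.0,.32));comps(s,.061,.007,40,(.38,.5,-.45,-.0))"
```

```text
t 51.23 pos [ 0.4277 -0.4071  0.3444] rpy [-179.9935    0.0042   80.7085] F [ 0.2919  0.266  -0.2164] w 0.0853 q7 12.882498246647232
  shift units [1.6647 1.064  5.4965] turn units [-0.0011  0.0007  0.0014]
0.061 934 mid [ 0.4357 -0.3552  0.061 ] size [0.0491 0.0489 0.012 ] circ [ 435.8736 -355.0948] 24.8 px [282.5567 146.1381]
0.088 165 mid [0.5621 0.0853 0.0878] size [0.0502 0.0529 0.0113] circ [561.0732  85.5749] 27.0 px [253.5152 230.2303]
0.088 166 mid [0.4991 0.0959 0.0885] size [0.0489 0.0534 0.0108] circ [499.4565  96.7354] 27.5 px [272.6446 234.6325]
0.088 175 mid [0.6163 0.1176 0.0882] size [0.0504 0.0489 0.0114] circ [615.9103 117.7319] 26.3 px [234.9543 236.0971]
0.088 180 mid [0.4627 0.1473 0.0879] size [0.0476 0.0519 0.0115] circ [461.6953 146.975 ] 26.2 px [282.4222 247.85  ]
0.061 61 mid [ 0.4384 -0.3502  0.0611] size [0.0473 0.0532 0.0138] circ [ 435.6838 -350.9455] 27.8 px [301.082  152.2787]
0.088 254 mid [0.4982 0.0982 0.0879] size [0.0499 0.0497 0.0117] circ [498.9801  98.1961] 26.2 px [283.8898 239.126 ]
0.088 266 mid [0.4628 0.1471 0.0883] size [0.049  0.0509 0.0112] circ [461.3119 146.877 ] 26.1 px [306.3985 245.5526]
0.088 266 mid [0.5618 0.0863 0.0876] size [0.0499 0.0496 0.011 ] circ [561.4649  85.4134] 26.3 px [261.3421 246.9361]
0.088 289 mid [0.6154 0.1171 0.0879] size [0.0519 0.0521 0.0119] circ [615.0953 116.99  ] 26.9 px [250.3806 265.5779]
0.061 91 mid [ 0.4369 -0.3501  0.0609] size [0.0491 0.0535 0.0135] circ [ 435.6107 -350.7669] 27.9 px [217.2418 137.    ]
```

View pics/w26.png

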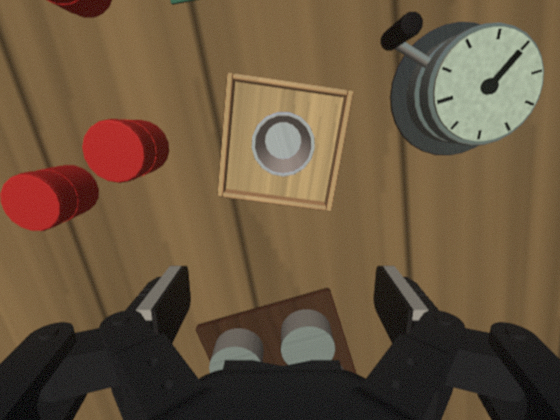

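View pics/scene26.png

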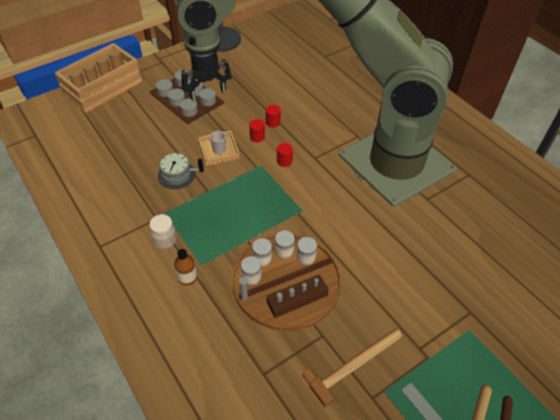

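The open tin is centred in the box, all four tins stand in the tray half, the dial reads four and the turntable is in its detent. The gripper is clear of everything, so I'm handing in.

```bash
python3 -c "
from cell import ctrl
print(ctrl.sign_off())"
```

```text
the job is handed in; nothing more can be done
None
```

The job is done and handed in at about 51 s.

- **Open tin:** I moved it into the box for empties first. The last pictures show it upright near the middle of the box.
- **Lidded tins:** there were four on the green mat. All four stand upright in the tray half with their tops at about 90 mm.
- **Counter:** I worked the lever four full strokes, each pressed firmly against its stop (about 27 N) and then released. The pointer is on the fourth mark and the lever is back at rest.
- **Turntable:** I then turned it counter-clockwise by its post. The post measured 89.9° round from its start, within the detent's pull-in, and the gripper let go and is clear. I did not sense the click itself.
- **Mallet, dye bottle and glue jar:** I did not touch them, and they look unmoved in the pictures.

One thing went wrong. During the run the open tin was knocked about 3 cm towards the box wall, though it stayed inside and upright. I noticed it after the turn and set it back in the middle, so that last touch came after the rest of the job.

The wrist camera and the fixed cameras disagreed by 2 to 5 mm throughout. I used the wrist camera's positions where I had them. No final check failed.

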